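Set a seed jar to dry: drying ring on the post, both lids on, rain lid off and in hand

TASK

Get the seed jar ready to dry its seeds: slide the metal drying ring all the way down over the upright post inside the open jar and let go of it, then pick up the two nested lids together by the inner lid's wooden stem, seat them on the jar as one and let go of the stem. Then lift only the outer copper lid by its neck, straight up and clear of the top of the stem by a few centimetres, while the inner wooden lid stays seated on the jar, and finish while holding the outer lid still and level in the air above the jar, without letting go. Leave the jar standing where it is, and do not disturb the other things on the board.

Things in the scene. Friction and masses are not known exactly. Their poses are not given: they have to be found in the camera images.
- jar: Squat round open jar of grey-brown stoneware, 120 mm outer, 108 mm inner diameter, 60 mm high, 1.2 kg, loose on the board. Origin: centre of its underside, z up. Inner floor 5 mm above the origin. A plain steel post, 15 mm diameter, stands upright in its centre, its top 44 mm above the origin (16 mm below the rim).
- ring: Drying ring: plain aluminium tube standing upright on the board, 36 mm outer diameter, 19 mm hole right through, 30 mm high, about 50 g. Origin: centre of its underside, z along the hole. Fully down on the post its underside rests on the jar's floor, 5 mm above the jar's origin, with 36 mm free all round to the jar's wall.
- inner_lid: Inner lid, pale wood, 220 g, on the turntable under the outer lid. Origin: centre of its underside, z up. From there: plug 102 mm dia. from 0 to 10 mm (enters the jar), flange 120 mm dia. 10 to 16 mm (rests on the jar's rim), round upright stem 18 mm dia. 16 to 76 mm, up through the outer lid's neck. Lifted by the stem it carries the outer lid along. Seated, its origin is 50 mm above the jar's.
- outer_lid: Outer lid, copper, 200 g, lies loose on the inner lid; lifted by itself it leaves the inner lid. Origin: centre of its lower edge, z up. From there: skirt 135 mm outer, 127 mm inner dia. 0 to 12 mm, top plate 12 to 16 mm, round upright neck (tube) 40 mm outer dia., 26 mm hole, 16 to 44 mm. Nested, its origin is 4 mm above the inner lid's and the stem stands 28 mm out of the neck.
- turntable: Round wooden turntable on the board, 170 mm diameter, 30 mm high, fixed to the board, its top turns freely. Origin: centre of its underside. The lids start on its top, up to 12 mm off centre. Jar and turntable may be either way round, left or right.
- mister: Bystander: green plastic spray mister with white push button, 76 mm diameter, 165 mm high, upright. Origin: centre of its underside.
- tray: Bystander: shallow brown bonsai tray, 130 by 200 by 43 mm high. Origin: centre of its underside.
- root_hook: Bystander: stainless steel root hook, lying, 180 mm long along its x, 16 mm thick at the handle (-x end), its bent tip standing 32 mm high at +x. Origin: middle of its length, on the board.
- vase: Bystander: small glass vase, 64 mm diameter, 105 mm high. Origin: centre of its underside.
- pot: Bystander: small terracotta pot, 76 mm rim diameter, 65 mm high. Origin: centre of its underside.
- cup: Bystander: blue-glazed cup, 72 mm diameter, 70 mm high. Origin: centre of its underside.
Not all that is in view belongs to the job. Leave any yellow look-alike of the jar alone. What is shaped like the outer_lid but green is not meant.

How it is judged:
By the outcome, as a careful person would: the job done as asked, in the order asked, and still so for the second after the job is handed in, while the arm keeps its last pose, push and grip.
It also fails if it takes over 70 s, if anything falls off the work surface, if the arm or the gripper's body presses on something with over 40 N, if the wrist force passes 120 N, or if a joint passes its speed limit or range.

ROBOT

A 7-joint arm with a two-finger parallel gripper is mounted at the origin on the work surface. World frame = base frame: x ahead of the robot, y to its left, z up, the work surface at z = 0. Lengths are in m, angles in degrees, forces in N, time in s.
With the tool pointing down it reaches from about 0.425 to 0.875 m from the base axis. Payload 4.7 kg.
Tool frame: the origin (TCP) lies at the very end of the fingers, on their centre line; the grasp point (between the pads) lies env.tcp_to_grasp behind it (env.tcp_to_grasp is the distance from the TCP to the grasp point, in m); z points along the fingers, x is the direction in which the jaws open and shut, and the axes are right-handed (so a half turn about z gives the same grasp; the last joint's range is limited). The gripper opens to 87 mm and grips with 3 to 60 N. Pads are 19 mm wide; open, the fingers measure 117 mm over their backs; the gripper's body (75 mm by 190 mm) begins 51 mm behind the grasp point.
Start: joints at [66.87, 18.392, -4.016, 83.108, 1.295, 78.541, -3.26], TCP at [0.264, -0.594, 0.223] pointing down, gripper open.
Joint ranges: [-163.93, 163.93], [-17.29, 119.83], [-79.2, 71.16], [3.27, 140.29], [-89.18, 269.18], [5.43, 117.66], [-154.24, 154.24]. Speed limits (degrees/s): [147.25, 147.25, 180, 180, 180, 180, 180].

INTERFACE

Orientations are given as [roll, pitch, yaw] about the fixed x, y, z axes, in that order (R = Rz(yaw) Ry(pitch) Rx(roll)).
In Python, from cell import env gives the robot as it stands. The module is installed in compiled form; this text tells all that it offers.
- The arm moves only by the tool send_rows, never from a script. Its argument "steps" is a list of rows, each a list of 3 entries, a list of its own where there are three numbers: the shift along the tool's x, y, z in m, then the turn, a rotation vector about the tool's x, y, z in rad, then the finger opening in m, from 0 to 0.087. A call has exactly 5 rows; each row is the pose to reach, as a shift and turn from the pose commanded when the call began, along the tool's axes at that moment; what a row does not reach only later rows make up. A row lasts 1/12 s, in which the tool goes at most 41.7 mm and 7.16 degrees, less where a joint would pass 70% of its speed; a pose out of reach is approached as far as the arm can. A call with a gripper value outside its range is refused whole. The fingers move at their own pace and stop on an object; "grip_force" is the grip in N (left out, the last holds). Time passes only in rows, so rows that repeat a pose let the fingers close, or fill a call up. It gives the time, the measured TCP pose, the force and the opening at its end, in the units of the state.
- env.get_obs(): the state, without advancing time (a new reading comes with each control period).
- env.read_camera(name): name is "scene" or "top"; returns a dict with "pixels" (420x560x3 uint8, red, green, blue), "fx", "fy", "cx", "cy" (pixels), "k1" (the pictures are not rectified: a ray, as slopes to the right and down, at radius r is drawn at 1 + k1 r^2 times it, then the intrinsics apply), "position" and "rotation" of the camera in the world. Camera axes: x right, y up, looking along -z (the intrinsics and any distortion apply to the point x, -y, -z); pixel columns grow to the right and rows downward; lengths in m; the calibration is good to about 2 mm. A picture is of the moment at which its call begins. There is no depth.
- env.sign_off(): hands the job in, once; it reports no verdict.
The state is a dict: "time_s": time; "qpos": joint angles; "joint_velocities": joint speeds; "effort": joint torques, N m; "tool_pos": TCP position; "tool_rot": TCP orientation; "force": force on the tool from outside, world axes, zero at the start; "wrist_torque": the same for the moment, N m; "grip_width": finger opening in m.
Only numpy, scipy, OpenCV 4.12 (cv2) and the standard library are available. Lean on these libraries where they do the work, as an engineer would, in place of code of your own. Each camera call takes 0.05 s, during which the arm holds its last target.

## Working session

There is one attempt and no reset: what is moved stays moved. The work goes in short steps, Python scripts to look and compute and a tool call to move; the robot and the scene stay as the last step left them, time stands still between calls to the robot, and variables do not carry over. Pictures are saved under pics/ and viewed, and the job is handed in when it is done.

Besides the shell and the picture viewer there is one more tool, called after ">>>" in YAML: its name, and indented under it one key for each argument. send_rows: Moves the arm, as the interface text tells. Its arguments: {"type":"object","properties":{"steps":{"type":"array"},"grip_force":{"type":"number"}},"required":["steps"]}

```bash
mkdir -p pics; ls; python3 - <<'E'
from cell import env
import cv2
print(env.tcp_to_grasp)
for n in("scene","top"):
    c=env.read_camera(n); cv2.imwrite(f"pics/{n}0.png",c["pixels"][:,:,::-1])
    print({k:v for k,v in c.items() if k!="pixels"})
print(env.get_obs())
E
```

```text
pics
0.0187
{'fx': 392.16688738207307, 'fy': 392.16688738207307, 'cx': 283.36986057436866, 'cy': 210.84640862021035, 'k1': -0.05507624347909273, 'position': array([ 1.24244399, -0.58044516,  0.65103957]), 'rotation': array([57.99772209,  0.32460588, 48.12316643])}
{'fx': 515.5426386075001, 'fy': 515.5426386075001, 'cx': 263.39715225526726, 'cy': 204.64181375998038, 'k1': -0.053583012606389695, 'position': array([0.47140376, 0.02484304, 1.43232189]), 'rotation': array([  3.41702641,   0.5563257 , -91.52990433])}
{'time_s': 0.1, 'qpos': array([66.86987364, 18.43575878, -4.01451126, 83.16641601,  1.29505136,
       78.53964   , -3.26097269]), 'joint_velocities': array([ 0.14248568, -0.13931206,  0.07409929, -0.08795618,  0.00615623,
        0.03013277,  0.01333413]), 'effort': array([ 1.41252790e-04, -4.92573202e+01, -4.05673133e-01, -3.13399172e+01,
       -6.43082731e-02,  3.95083835e-02,  4.54270673e-05]), 'tool_pos': array([ 0.2634881 , -0.5936801 ,  0.22157311]), 'tool_rot': array([ 1.79994325e+02,  9.65887172e-02, -6.60622475e+01]), 'force': array([ 0.43799932, -0.64340221, -1.15900999]), 'wrist_torque': array([-0.00342004,  0.05541347, -0.02111706]), 'grip_width': 0.08688641788129252}
```

View pics/scene0.png

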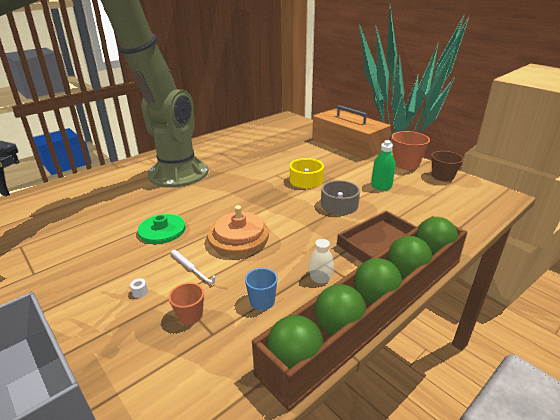

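View pics/top0.png

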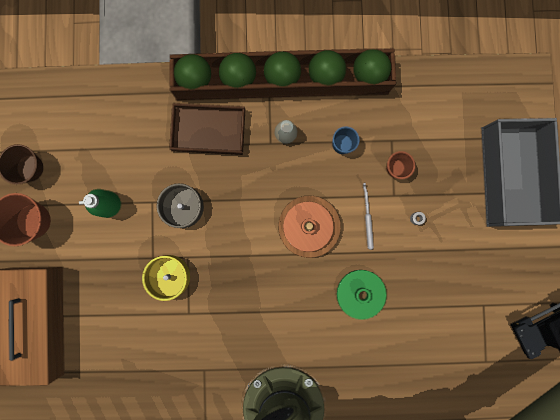

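The scene view shows grey jar (340,197), yellow look-alike (306,173), copper lids on the turntable (238,230), green look-alike lid (161,228) and ring (138,288). In the top view these are at (181,206), (165,278), (308,227), (362,294) and (419,218). I choose grey, copper and the small aluminium tube, and check them in close crops next.

```bash
cat > h.py <<'E'
import numpy as np, cv2
from scipy.spatial.transform import Rotation as R
def cam(env,n):
    c=env.read_camera(n); c["R"]=R.from_euler("xyz",c["rotation"],degrees=True).as_matrix(); return c
def Kd(c): return np.array([[c["fx"],0,c["cx"]],[0,c["fy"],c["cy"]],[0,0,1.]]),np.array([c["k1"],0,0,0,0.])
def proj(c,P):
    P=np.atleast_2d(P); q=(P-c["position"])@c["R"]; q=q*[1,-1,-1]
    K,d=Kd(c); return cv2.projectPoints(q.reshape(-1,1,3),np.zeros(3),np.zeros(3),K,d)[0][:,0]
def unproj(c,uv,z):
    K,d=Kd(c); s=cv2.undistortPoints(np.array(uv,float).reshape(-1,1,2),K,d)[:,0]
    D=np.c_[s[:,0],-s[:,1],-np.ones(len(s))]@c["R"].T
    return c["position"]+D*((z-c["position"][2])/D[:,2])[:,None]
def crop(c,u,v,h,f,name,circ=(),mid=True):
    """circ: list of (x,y,z,r)"""
    u0,v0=int(u-h),int(v-h); M=np.float32([[f,0,-u0*f],[0,f,-v0*f]])
    im=cv2.warpAffine(np.ascontiguousarray(c["pixels"][:,:,::-1]),M,(2*h*f,2*h*f),flags=cv2.INTER_CUBIC)
    a=np.linspace(0,2*np.pi,72)
    cols=[(0,0,255),(255,0,255),(255,255,0),(0,255,0),(255,0,0)]
    for i,(x,y,z,r) in enumerate(circ):
        p=proj(c,np.c_[x+r*np.cos(a),y+r*np.sin(a),z+0*a]); p=(p-[u0,v0])*f+ (f-1)/2*0
        cv2.polylines(im,[np.int32(np.round(p*8))],True,cols[i%5],1,cv2.LINE_AA,3)
    return im
E
python3 - <<'E'
from cell import env
from h import *
t=cam(env,"top"); s=cam(env,"scene")
print(unproj(t,[[181,206]],.06),unproj(t,[[308,227]],.106),unproj(t,[[419,218]],.03))
J=unproj(t,[[181,205]],.06)[0]; L=unproj(t,[[310,226.5]],.106)[0]; r=unproj(t,[[419,218]],.03)[0]
cj=[(J[0],J[1],.06,.06),(J[0],J[1],0,.06),(J[0],J[1],.044,.0075)]
cl=[(L[0],L[1],.106,.009),(L[0],L[1],.078,.02),(L[0],L[1],.034,.0675),(L[0],L[1],.05,.0675)]
cr=[(r[0],r[1],.03,.018),(r[0],r[1],.0,.018)]
for n,c,pts in (("t",t,[(181,206),(308,227),(419,218)]),("s",s,[(340,197),(238,230),(138,288)])):
    ims=[crop(c,*p,hh,400//(2*hh),0,q) for p,hh,q in zip(pts,(33,33,16) if 1 else 0,(cj,cl,cr))]
    ims=[cv2.resize(i,(390,390)) for i in ims]
    raw=[cv2.resize(crop(c,*p,hh,6,0),(260,260)) for p,hh in zip(pts,(33,33,16))]
    cv2.imwrite(f"pics/c_{n}.png",np.vstack([cv2.resize(np.hstack(ims),(780,260)),np.hstack(raw)]) if 0 else np.vstack([np.hstack([cv2.resize(i,(266,266)) for i in ims]),np.hstack([cv2.resize(i,(266,266)) for i in raw])]))
E
```

```text
[[0.55604806 0.25634555 0.06      ]] [[ 0.49025086 -0.07744597  0.106     ]] [[ 0.50742866 -0.38690146  0.03      ]]
```

View pics/c_t.png

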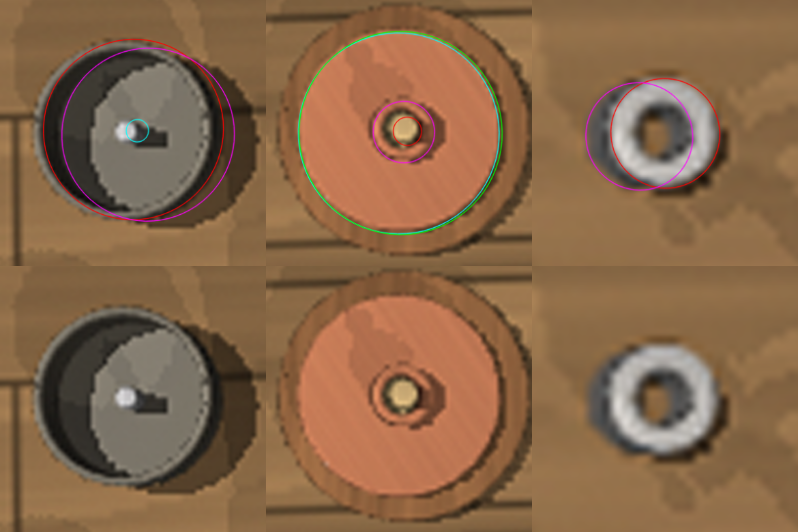

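View pics/c_s.png

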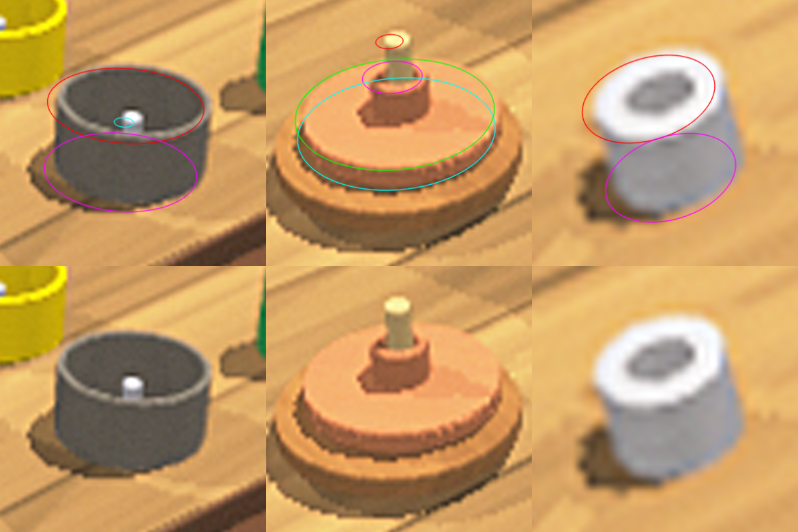

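```bash
cat >> h.py <<'E'
from scipy.ndimage import map_coordinates
def edgefit(c,circs,x0,y0,span=.010,step=.0005,sub=None):
    """circs: list (z,r) ; maximise |gradient| along normals over x,y"""
    g=cv2.GaussianBlur(c["pixels"],(0,0),0.7).astype(float)
    a=np.linspace(0,2*np.pi,120,endpoint=False); best=[]
    def ev(x,y):
        s=0
        for z,r in circs:
            lo=proj(c,np.c_[x+(r-.0015)*np.cos(a),y+(r-.0015)*np.sin(a),z+0*a]); hi=proj(c,np.c_[x+(r+.0015)*np.cos(a),y+(r+.0015)*np.sin(a),z+0*a])
            d=0
            for k in range(3):
                d=d+np.abs(map_coordinates(g[:,:,k],[hi[:,1],hi[:,0]],order=1)-map_coordinates(g[:,:,k],[lo[:,1],lo[:,0]],order=1))
            s+=np.minimum(d,60).mean()
        return s
    n=np.arange(-span,span+1e-9,step)
    S=np.array([[ev(x0+i,y0+j) for j in n] for i in n])
    w=np.exp((S-S.max())/(.03*S.max())); w/=w.sum()
    return x0+(w.sum(1)*n).sum(), y0+(w.sum(0)*n).sum(), S.max()
E
python3 - <<'E'
from cell import env
from h import *
t=cam(env,"top"); s=cam(env,"scene")
print("postclick",unproj(t,[[179.0,205.3]],.044),unproj(s,[[339.6,193.0]],.044))
for nm,cc,x,y in (("jar",[(.06,.06)],.557,.260),("jarin",[(.06,.054)],.557,.260),("lid",[(.05-.0,.0675)],.490,-.082),("lidbot",[(.034,.0675)],.490,-.082),("neck",[(.078,.02)],.490,-.082),("stem",[(.106,.009)],.49,-.082),("tt",[(.03,.085)],.49,-.082),("ring",[(.03,.018)],.507,-.387),("ringh",[(.03,.0095)],.507,-.387)):
    print(nm,[np.round(edgefit(c,cc,x,y),4) for c in (t,s)])
E
```

```text
postclick [[0.55907981 0.26444557 0.044     ]] [[0.55730672 0.26701349 0.044     ]]
jar [array([ 0.5559,  0.2574, 44.6066]), array([ 0.561 ,  0.2643, 46.4578])]
jarin [array([ 0.5575,  0.2612, 54.9275]), array([ 0.5571,  0.2691, 51.3113])]
lid [array([ 0.4935, -0.0815, 50.7884]), array([ 0.4932, -0.0783, 36.0582])]
lidbot [array([ 0.4939, -0.0827, 55.245 ]), array([ 0.4958, -0.0868, 36.1972])]
neck [array([ 0.4909, -0.0889, 49.8096]), array([ 0.4973, -0.0801, 39.4441])]
stem [array([ 0.4936, -0.0799, 60.    ]), array([ 0.4925, -0.0767, 58.6361])]
tt [array([ 0.4934, -0.0864, 30.9312]), array([ 0.4937, -0.083 , 33.6651])]
ring [array([ 0.5079, -0.3859, 60.    ]), array([ 0.5075, -0.3836, 60.    ])]
ringh [array([ 0.5078, -0.3859, 60.    ]), array([ 0.5079, -0.3836, 60.    ])]
```

```bash
cat >> h.py <<'E'
def plan(env,x,y,z,yaw,note=""):
    o=env.get_obs(); R0=R.from_euler("xyz",o["tool_rot"],degrees=True); R1=R.from_euler("xyz",[180,0,yaw],degrees=True)
    sh=R0.inv().apply(np.array([x,y,z])-o["tool_pos"]); rv=(R0.inv()*R1).as_rotvec()
    print(note,"t",round(o["time_s"],2),"pos",np.round(o["tool_pos"],4),"rot",np.round(o["tool_rot"],2),"F",np.round(o["force"],1),"w",round(o["grip_width"],4),"\n shift",np.round(sh,4),"turn",np.round(rv,4))
E
python3 - <<'E'
from cell import env
from h import *
plan(env,.508,-.385,.15,-37)
t=cam(env,"top"); s=cam(env,"scene")
J=(.558,.264)
q=[(*J,.06,.06),(*J,.06,.054),(*J,.005,.054),(*J,.044,.0075)]
cv2.imwrite("pics/jfit.png",np.hstack([crop(t,181,206,33,6,0,q),crop(s,340,197,33,6,0,q)]))
E
```

```text
t 0.3 pos [ 0.2636 -0.5939  0.2222] rot [ 1.800e+02  4.000e-02 -6.606e+01] F [-0.  -0.4 -1. ] w 0.0874 
 shift [-0.0918 -0.3081  0.0722] turn [-1.000e-04  6.000e-04 -5.072e-01]
```

View pics/jfit.png

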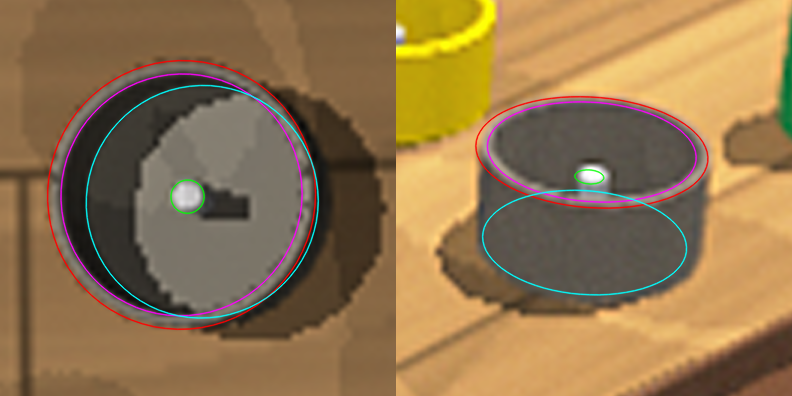

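Crops confirm the grey open jar with its post at top (179,205), with the fit at (.558,.264). The ring at (419,218) and the copper lids at (309,227) also match. Now I move above the ring.

>>> send_rows:
  steps:
    - [[-0.009, -0.031, 0.007], [0, 0, -0.05], 0.087]
    - [[-0.027, -0.062, 0.014], [0, 0, -0.1], 0.087]
    - [[-0.036, -0.093, 0.021], [0, 0, -0.15], 0.087]
    - [[-0.045, -0.124, 0.028], [0, 0, -0.2], 0.087]
    - [[-0.05, -0.155, 0.035], [0, 0, -0.25], 0.087]
  grip_force: 20

```text
time_s: 0.82
tool_pos: [0.386, -0.484, 0.1876]
tool_rot: [180.0, -0.0, -51.6]
force: [0.3, -0.0, -0.9]
grip_width: 0.0869
```

```bash
python3 -c "
from cell import env
from h import *
plan(env,.508,-.385,.15,-37)"
```

```text
t 0.82 pos [ 0.386  -0.484   0.1876] rot [ 1.80e+02 -2.00e-02 -5.16e+01] F [ 0.3 -0.  -0.9] w 0.0869 
 shift [-0.0018 -0.1571  0.0376] turn [ 1.000e-04 -3.000e-04 -2.547e-01]
```

>>> send_rows:
  steps:
    - [[0, -0.04, 0.009], [0, 0, -0.065], 0.087]
    - [[0, -0.08, 0.018], [0, 0, -0.13], 0.087]
    - [[0, -0.12, 0.028], [0, 0, -0.19], 0.087]
    - [[-0.001, -0.145, 0.034], [0, 0, -0.235], 0.087]
    - [[-0.002, -0.157, 0.038], [0, 0, -0.255], 0.087]

```text
time_s: 1.23
tool_pos: [0.5108, -0.3817, 0.1488]
tool_rot: [-179.8, 0.0, -36.6]
force: [0.2, 1.1, 0.5]
grip_width: 0.0868
```

```bash
python3 - <<'E'
from cell import env
from h import *
plan(env,.508,-.385,.006,-37)
t=cam(env,"top"); s=cam(env,"scene")
q=[(.508,-.385,.03,.018),(.508,-.385,.0,.018)]
a=proj(t,[[.508,-.385,.1]])[0];b=proj(s,[[.508,-.385,.08]])[0]; print(a,b)
cv2.imwrite("pics/g1.png",np.hstack([crop(t,*a,40,5,0,q),crop(s,*b,40,5,0,q)]))
E
```

```text
t 1.23 pos [ 0.5108 -0.3817  0.1488] rot [-1.7983e+02  4.0000e-02 -3.6640e+01] F [0.2 1.1 0.5] w 0.0868 
 shift [-0.0002  0.0047  0.1427] turn [-0.0029  0.0007  0.0062]
[426.09928321 216.88552338] [132.28937485 267.01319286]
```

View pics/g1.png

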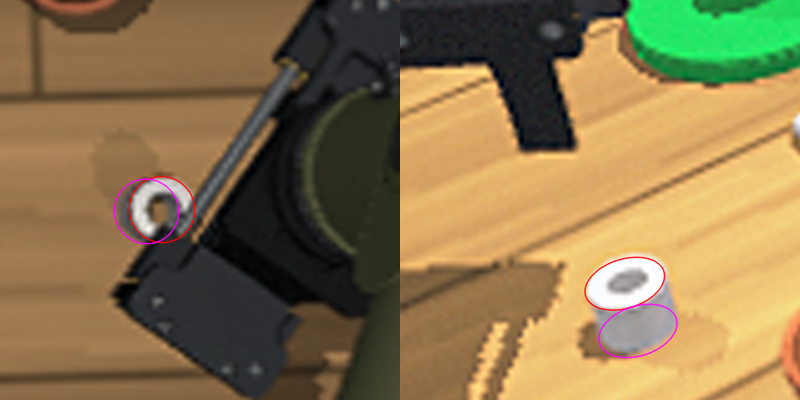

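```bash
python3 - <<'E'
from cell import env
from h import *
plan(env,.508,-.385,.006,-37)
E
```

```text
t 1.33 pos [ 0.5085 -0.3842  0.1487] rot [-1.7994e+02  9.0000e-02 -3.6890e+01] F [-0.  -0.9 -0.7] w 0.0873 
 shift [0.0003 0.0011 0.1427] turn [-0.001   0.0015  0.0019]
```

>>> send_rows:
  steps:
    - [[0, 0, 0.025], [0, 0, 0], 0.087]
    - [[0, 0, 0.055], [0, 0, 0], 0.087]
    - [[0, 0, 0.08], [0, 0, 0], 0.087]
    - [[0, 0, 0.095], [0, 0, 0], 0.087]
    - [[0, 0, 0.1], [0, 0, 0], 0.087]

```text
time_s: 1.75
tool_pos: [0.5027, -0.3891, 0.0468]
tool_rot: [179.9, 0.3, -37.4]
force: [-0.3, -1.1, -0.3]
grip_width: 0.0867
```

>>> send_rows:
  steps:
    - [[0, 0, 0.01], [0, 0, 0], 0.087]
    - [[0, 0, 0.02], [0, 0, 0], 0.087]
    - [[0, 0, 0.03], [0, 0, 0], 0.087]
    - [[0, 0, 0.038], [0, 0, 0], 0.087]
    - [[0, 0, 0.041], [0, 0, 0], 0.087]

```text
time_s: 2.17
tool_pos: [0.5065, -0.3865, 0.0073]
tool_rot: [180.0, 0.1, -37.1]
force: [0.8, 0.2, -0.0]
grip_width: 0.0871
```

```bash
python3 - <<'E'
from cell import env
from h import *
t=cam(env,"top"); s=cam(env,"scene")
plan(env,.508,-.385,.006,-37)
a=proj(t,[[.508,-.385,.05]])[0];b=proj(s,[[.508,-.385,.04]])[0]; print(a,b)
cv2.imwrite("pics/g2.png",np.hstack([crop(t,*a,40,5,0),crop(s,*b,40,5,0)]))
E
```

```text
t 2.27 pos [ 0.5068 -0.3865  0.0079] rot [ 1.800e+02  6.000e-02 -3.712e+01] F [ 0.3  0.5 -0. ] w 0.0871 
 shift [ 0.0001 -0.0019  0.0019] turn [ 0.0001  0.0011 -0.0021]
[420.44809987 217.55538171] [135.98034866 280.32707629]
```

View pics/g2.png

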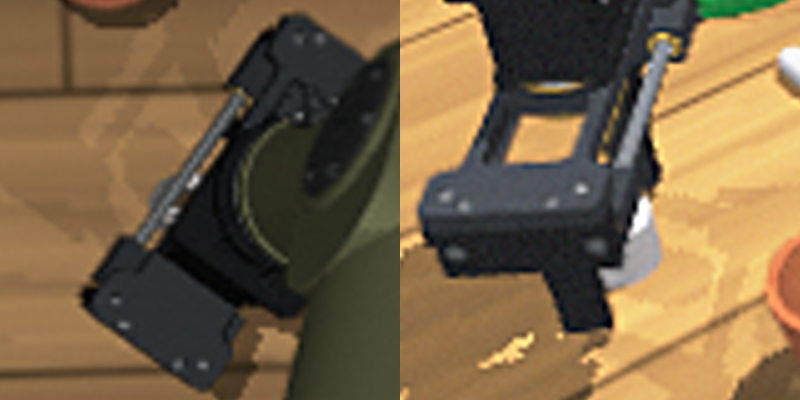

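>>> send_rows:
  steps:
    - [[0, -0.002, 0], [0, 0, 0], 0.06]
    - [[0, -0.002, 0], [0, 0, 0], 0.05]
    - [[0, -0.002, 0], [0, 0, 0], 0.04]
    - [[0, -0.002, 0], [0, 0, 0], 0.033]
    - [[0, -0.002, 0], [0, 0, 0], 0.03]
  grip_force: 20

```text
time_s: 2.68
tool_pos: [0.5085, -0.3853, 0.0089]
tool_rot: [180.0, -0.0, -37.1]
force: [-0.7, -0.4, -0.2]
grip_width: 0.0613
```

>>> send_rows:
  steps:
    - [[0, 0, 0], [0, 0, 0], 0.03]
    - [[0, 0, 0], [0, 0, 0], 0.03]
    - [[0, 0, -0.005], [0, 0, 0], 0.03]
    - [[0, 0, -0.02], [0, 0, 0], 0.03]
    - [[0, 0, -0.04], [0, 0, 0], 0.03]

```text
time_s: 3.1
tool_pos: [0.507, -0.3843, 0.0475]
tool_rot: [-180.0, 0.2, -37.1]
force: [0.7, -0.4, 0.4]
grip_width: 0.0326
```

```bash
python3 - <<'E'
from cell import env
from h import *
plan(env,.558,.2645,.20,25)
E
```

```text
t 3.1 pos [ 0.507  -0.3843  0.0475] rot [-180.      0.21  -37.13] F [ 0.7 -0.4  0.4] w 0.0326 
 shift [-0.3516 -0.5481 -0.1512] turn [-0.002   0.0033 -1.0844]
```

```bash
python3 - <<'E'
from cell import env
from h import *
t=cam(env,"top"); s=cam(env,"scene")
plan(env,.508,-.385,.008,-37)
b=proj(s,[[.508,-.385,.04]])[0]
cv2.imwrite("pics/g3.png",np.hstack([crop(t,420,217,40,5,0),crop(s,*b,40,5,0)]))
E
```

```text
t 3.2 pos [ 0.5107 -0.3867  0.0524] rot [180.    -0.38 -37.13] F [ 1.4 -0.5 -0.1] w 0.0308 
 shift [-0.0034  0.0003  0.0444] turn [ 0.     -0.0066 -0.0023]
```

View pics/g3.png

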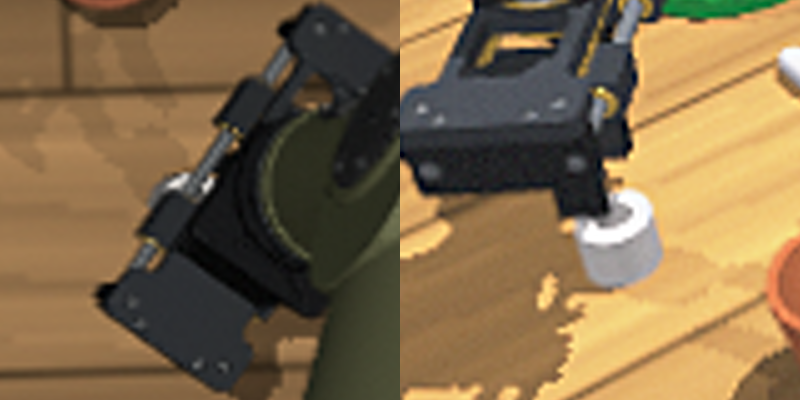

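The fingers closed too late, so the ring stayed on the board. I open, rise clear and look again.

>>> send_rows:
  steps:
    - [[0, 0, -0.02], [0, 0, 0], 0.04]
    - [[0, 0, -0.045], [0, 0, 0], 0.06]
    - [[0, 0, -0.07], [0, 0, 0], 0.087]
    - [[0, 0, -0.085], [0, 0, 0], 0.087]
    - [[0, 0, -0.09], [0, 0, 0], 0.087]

```text
time_s: 3.62
tool_pos: [0.5097, -0.386, 0.1416]
tool_rot: [180.0, -0.3, -37.1]
force: [0.9, 0.3, 0.4]
grip_width: 0.0568
```

```bash
python3 - <<'E'
from cell import env
from h import *
t=cam(env,"top"); s=cam(env,"scene")
plan(env,.508,-.385,.008,-37)
q=[(.508,-.385,.03,.018),(.508,-.385,.0,.018)]
for c in (t,s): print(edgefit(c,[(.03,.018),(.03,.0095)],.508,-.385))
b=proj(s,[[.508,-.385,.04]])[0]
cv2.imwrite("pics/g4.png",np.hstack([crop(t,420,217,32,6,0,q),crop(s,*b,32,6,0,q)]))
E
```

```text
t 3.72 pos [ 0.5087 -0.3855  0.1392] rot [ 1.7999e+02 -1.0000e-01 -3.7130e+01] F [ 0.6  0.6 -0.7] w 0.0648 
 shift [-0.0011  0.      0.1312] turn [ 0.0002 -0.0018 -0.0023]
(np.float64(0.5083729598429976), np.float64(-0.38254734094210874), np.float64(101.64374189308316))
(np.float64(0.507615538194674), np.float64(-0.3832559128188976), np.float64(120.0))
```

View pics/g4.png

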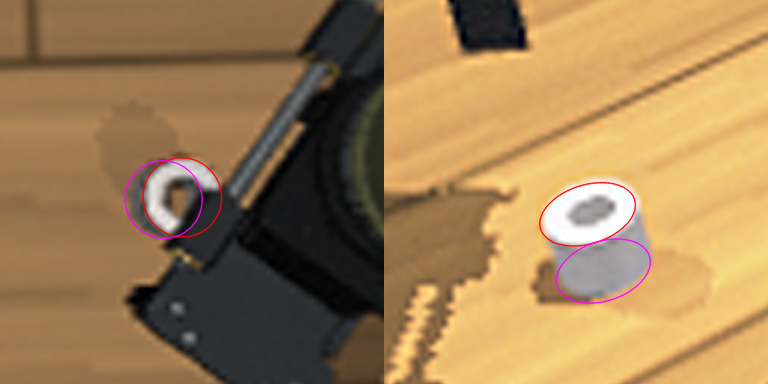

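The ring still stands upright in its place, in the scene picture at about the same pixel (138,287). I go down again with a smaller opening.

>>> send_rows:
  steps:
    - [[0, 0, 0.025], [0, 0, 0], 0.062]
    - [[-0.001, 0, 0.055], [0, 0, 0], 0.062]
    - [[-0.001, 0, 0.08], [0, 0, 0], 0.062]
    - [[-0.001, 0, 0.09], [0, 0, 0], 0.062]
    - [[-0.001, 0, 0.095], [0, 0, 0], 0.062]

```text
time_s: 4.13
tool_pos: [0.5052, -0.383, 0.0396]
tool_rot: [-180.0, 0.4, -37.1]
force: [-1.0, 0.6, -0.3]
grip_width: 0.0624
```

>>> send_rows:
  steps:
    - [[0, 0, 0.01], [0, 0, 0], 0.062]
    - [[0, 0, 0.02], [0, 0, 0], 0.062]
    - [[0, 0, 0.03], [0, 0, 0], 0.062]
    - [[0, 0, 0.036], [0, 0, 0], 0.05]
    - [[0, 0, 0.037], [0, 0, 0], 0.03]

```text
time_s: 4.55
tool_pos: [0.5069, -0.3841, 0.0053]
tool_rot: [180.0, 0.1, -37.1]
force: [1.0, -0.1, -0.7]
grip_width: 0.0549
```

>>> send_rows:
  steps:
    - [[0, 0, 0], [0, 0, 0], 0.03]
    - [[0, 0, 0], [0, 0, 0], 0.03]
    - [[0, 0, 0], [0, 0, 0], 0.03]
    - [[0, 0, 0], [0, 0, 0], 0.03]
    - [[0, 0, 0], [0, 0, 0], 0.03]

```text
time_s: 4.97
tool_pos: [0.508, -0.3849, 0.0073]
tool_rot: [180.0, -0.1, -37.1]
force: [-0.5, 0.5, 2.3]
grip_width: 0.0345
```

```bash
python3 - <<'E'
from cell import env
from h import *
plan(env,.558,.2645,.15,25)
E
```

```text
t 4.97 pos [ 0.508  -0.3849  0.0073] rot [ 1.7999e+02 -7.0000e-02 -3.7130e+01] F [-0.5  0.5  2.3] w 0.0345 
 shift [-0.3519 -0.5479 -0.1432] turn [ 8.0000e-04 -1.1000e-03 -1.0844e+00]
```

```bash
python3 - <<'E'
from cell import env
from h import *
t=cam(env,"top"); s=cam(env,"scene")
plan(env,.558,.2645,.15,25)
b=proj(s,[[.508,-.385,.04]])[0]
cv2.imwrite("pics/g5.png",np.hstack([crop(t,420,217,32,6,0),crop(s,*b,32,6,0)]))
E
```

```text
t 5.07 pos [ 0.508  -0.3848  0.0073] rot [ 1.7999e+02 -7.0000e-02 -3.7130e+01] F [ 0.1 -1.7  2.6] w 0.0346 
 shift [-0.3519 -0.5479 -0.1432] turn [ 8.0000e-04 -1.1000e-03 -1.0843e+00]
```

View pics/g5.png

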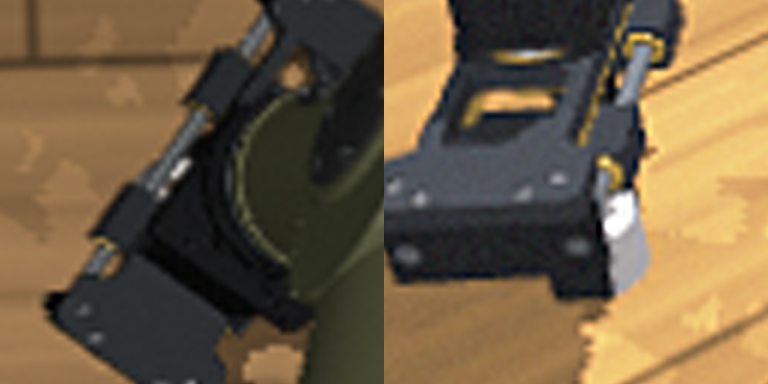

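>>> send_rows:
  steps:
    - [[0, 0, -0.01], [0, 0, 0], 0.03]
    - [[0, 0, -0.03], [0, 0, 0], 0.03]
    - [[0, 0, -0.06], [0, 0, 0], 0.03]
    - [[0, 0, -0.09], [0, 0, 0], 0.03]
    - [[0, 0, -0.11], [0, 0, 0], 0.03]

```text
time_s: 5.48
tool_pos: [0.5085, -0.385, 0.1202]
tool_rot: [180.0, -0.2, -37.1]
force: [1.0, -0.4, 0.2]
grip_width: 0.0347
```

>>> send_rows:
  steps:
    - [[0, 0, -0.006], [0, 0, -0.08], 0.03]
    - [[0, 0, -0.014], [0, 0, -0.18], 0.03]
    - [[0, 0, -0.02], [0, 0, -0.28], 0.03]
    - [[0, 0, -0.023], [0, 0, -0.36], 0.03]
    - [[0, 0, -0.023], [0, 0, -0.4], 0.03]

```text
time_s: 5.9
tool_pos: [0.5079, -0.3848, 0.1413]
tool_rot: [179.9, -0.1, -14.0]
force: [0.5, -0.1, -1.1]
grip_width: 0.0345
```

```bash
python3 - <<'E'
from cell import env
from h import *
t=cam(env,"top"); s=cam(env,"scene")
plan(env,.558,.2645,.15,25)
p=env.get_obs()["tool_pos"]
b=proj(s,[p])[0]
cv2.imwrite("pics/g6.png",np.hstack([crop(t,420,217,32,6,0),crop(s,*b,32,6,0)]))
E
```

```text
t 6.0 pos [ 0.5075 -0.3846  0.1403] rot [ 1.7998e+02 -3.0000e-02 -1.4210e+01] F [ 0.6  0.1 -0.6] w 0.0349 
 shift [-0.1104 -0.6416 -0.0099] turn [ 5.000e-04 -4.000e-04 -6.843e-01]
```

View pics/g6.png

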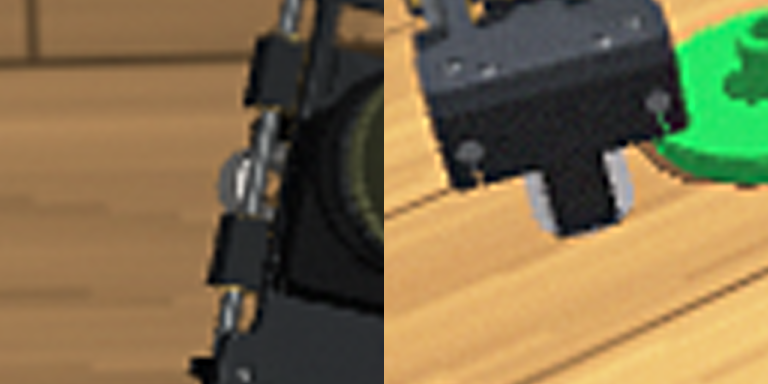

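>>> send_rows:
  steps:
    - [[-0.005, -0.025, -0.003], [0, 0, -0.03], 0.03]
    - [[-0.011, -0.06, -0.006], [0, 0, -0.07], 0.03]
    - [[-0.017, -0.1, -0.009], [0, 0, -0.11], 0.03]
    - [[-0.024, -0.14, -0.01], [0, 0, -0.15], 0.03]
    - [[-0.031, -0.18, -0.01], [0, 0, -0.2], 0.03]

```text
time_s: 6.42
tool_pos: [0.5216, -0.2008, 0.1501]
tool_rot: [180.0, -0.0, -2.8]
force: [1.0, -0.7, 0.7]
grip_width: 0.0344
```

```bash
python3 -c "
from cell import env
from h import *
plan(env,.558,.2645,.15,25)"
```

```text
t 6.42 pos [ 0.5216 -0.2008  0.1501] rot [ 1.7998e+02 -3.0000e-02 -2.7600e+00] F [ 1.  -0.7  0.7] w 0.0344 
 shift [ 1.400e-02 -4.665e-01 -1.000e-04] turn [ 5.000e-04 -4.000e-04 -4.845e-01]
```

>>> send_rows:
  steps:
    - [[0.001, -0.04, 0], [0, 0, -0.04], 0.03]
    - [[0.002, -0.08, 0], [0, 0, -0.08], 0.03]
    - [[0.004, -0.12, 0], [0, 0, -0.12], 0.03]
    - [[0.005, -0.16, 0], [0, 0, -0.16], 0.03]
    - [[0.006, -0.2, 0], [0, 0, -0.2], 0.03]

```text
time_s: 6.83
tool_pos: [0.5369, -0.0011, 0.1499]
tool_rot: [180.0, -0.0, 8.7]
force: [2.0, 0.7, -0.2]
grip_width: 0.0344
```

```bash
python3 -c "
from cell import env
from h import *
plan(env,.558,.2645,.15,25)"
```

```text
t 6.83 pos [ 0.5369 -0.0011  0.1499] rot [ 1.7995e+02 -2.0000e-02  8.7200e+00] F [ 2.   0.7 -0.2] w 0.0344 
 shift [ 0.0611 -0.2594 -0.0003] turn [ 8.000e-04 -2.000e-04 -2.841e-01]
```

>>> send_rows:
  steps:
    - [[0.009, -0.038, 0], [0, 0, -0.042], 0.03]
    - [[0.018, -0.076, 0], [0, 0, -0.084], 0.03]
    - [[0.027, -0.114, 0], [0, 0, -0.126], 0.03]
    - [[0.036, -0.15, 0], [0, 0, -0.168], 0.03]
    - [[0.043, -0.18, 0], [0, 0, -0.2], 0.03]

```text
time_s: 7.25
tool_pos: [0.552, 0.1847, 0.1499]
tool_rot: [-180.0, -0.0, 20.3]
force: [-0.3, 0.4, -1.1]
grip_width: 0.0345
```

>>> send_rows:
  steps:
    - [[0.012, -0.03, 0.002], [0, 0, -0.03], 0.03]
    - [[0.022, -0.055, 0.008], [0, 0, -0.055], 0.03]
    - [[0.028, -0.068, 0.015], [0, 0, -0.07], 0.03]
    - [[0.032, -0.073, 0.02], [0, 0, -0.08], 0.03]
    - [[0.033, -0.074, 0.02], [0, 0, -0.084], 0.03]

```text
time_s: 7.67
tool_pos: [0.557, 0.2632, 0.1282]
tool_rot: [-180.0, 0.1, 25.1]
force: [-0.8, -0.4, -0.3]
grip_width: 0.0348
```

```bash
python3 -c "
from cell import env
from h import *
s=cam(env,'scene');t=cam(env,'top')
plan(env,.558,.2645,.1,25)"
```

```text
t 7.77 pos [0.5582 0.261  0.1292] rot [1.7995e+02 7.0000e-02 2.4880e+01] F [ 0.5  0.2 -0.1] w 0.0347 
 shift [ 0.0013 -0.0033  0.0292] turn [ 0.0009  0.0012 -0.002 ]
```

Move to just above the rim height, then look.

>>> send_rows:
  steps:
    - [[0.0, -0.001, 0.008], [0, 0, 0], 0.03]
    - [[0.001, -0.002, 0.02], [0, 0, 0], 0.03]
    - [[0.001, -0.003, 0.035], [0, 0, 0], 0.03]
    - [[0.001, -0.003, 0.044], [0, 0, 0], 0.03]
    - [[0.001, -0.003, 0.047], [0, 0, 0], 0.03]

```text
time_s: 8.18
tool_pos: [0.5565, 0.2637, 0.08]
tool_rot: [180.0, 0.2, 24.9]
force: [0.1, 0.3, -0.2]
grip_width: 0.0345
```

```bash
python3 - <<'E'
from cell import env
from h import *
t=cam(env,"top"); s=cam(env,"scene")
plan(env,.558,.2645,.1,25)
p=env.get_obs()["tool_pos"]
b=proj(s,[[p[0],p[1],.06]])[0]
z=p[2]-.0073
J=(.558,.2645)
q=[(p[0],p[1],z,.018),(p[0],p[1],z+.03,.018),(*J,.06,.06),(*J,.06,.054)]
cv2.imwrite("pics/g7.png",np.hstack([crop(s,*b,33,6,0),crop(s,*b,33,6,0,q)]))
cv2.imwrite("pics/g7t.png",np.hstack([crop(t,179,206,33,6,0),crop(t,179,206,33,6,0,q)]))
E
```

```text
t 8.28 pos [0.5572 0.2645 0.0814] rot [1.7999e+02 1.1000e-01 2.4940e+01] F [ 0.4 -0.8 -0.8] w 0.0347 
 shift [ 0.0007  0.0004 -0.0186] turn [ 0.0001  0.002  -0.0011]
```

View pics/g7.png

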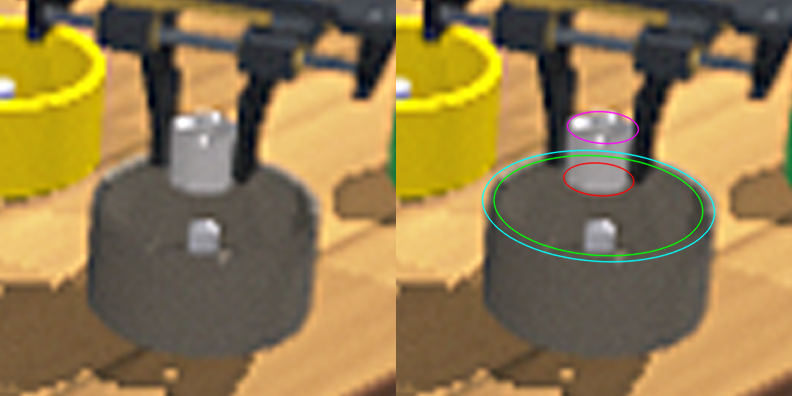

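View pics/g7t.png

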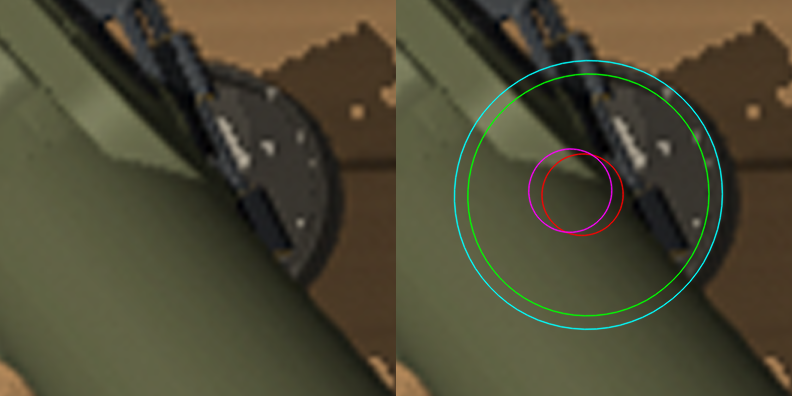

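```bash
python3 - <<'E'
from cell import env
from h import *
s=cam(env,"scene")
plan(env,.558,.2645,.1,25)
p=env.get_obs()["tool_pos"]
b=proj(s,[[p[0],p[1],.06]])[0]; print(b,[int(b[0]-14),int(b[1]-14)])
z=p[2]-.0073
q=[(p[0],p[1],z,.018),(.558,.2645,.044,.0075)]
im=crop(s,b[0],b[1],14,28,0)
cv2.imwrite("pics/g8.png",np.hstack([im[:,:],crop(s,b[0],b[1],14,28,0,q)])[:600,:][:, :1568][:, ::1] if 0 else cv2.resize(np.hstack([im,crop(s,b[0],b[1],14,28,0,q)]),(800,400)))
E
```

```text
t 8.33 pos [0.5576 0.2651 0.0823] rot [1.800e+02 2.000e-02 2.495e+01] F [ 0.3 -0.2 -0.5] w 0.0343 
 shift [ 0.0001  0.0007 -0.0177] turn [ 0.0001  0.0004 -0.0008]
[339.63161821 188.77602691] [325, 174]
```

View pics/g8.png

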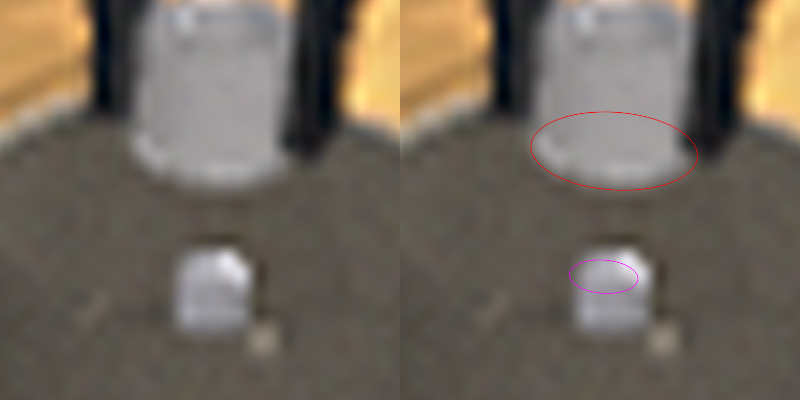

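In the scene crop, ring and post are in line to within about 1 mm once the common camera bias is removed. I go down slowly and watch the force.

>>> send_rows:
  steps:
    - [[0, 0, 0.005], [0, 0, 0], 0.03]
    - [[0, 0, 0.012], [0, 0, 0], 0.03]
    - [[0, 0, 0.019], [0, 0, 0], 0.03]
    - [[0, 0, 0.024], [0, 0, 0], 0.03]
    - [[0, 0, 0.026], [0, 0, 0], 0.03]

```text
time_s: 8.75
tool_pos: [0.5569, 0.2651, 0.0552]
tool_rot: [180.0, 0.1, 25.0]
force: [-0.6, -1.5, -0.5]
grip_width: 0.0343
```

```bash
python3 - <<'E'
from cell import env
from h import *
s=cam(env,"scene");s=cam(env,"scene")
plan(env,.558,.2648,.0125,25)
p=env.get_obs()["tool_pos"]
b=339.6,191
z=p[2]-.0073
q=[(p[0],p[1],z,.018),(.558,.2645,.044,.0075)]
cv2.imwrite("pics/g9.png",cv2.resize(np.hstack([crop(s,b[0],b[1],14,28,0),crop(s,b[0],b[1],14,28,0,q)]),(800,400)))
E
```

```text
t 8.85 pos [0.5572 0.2652 0.0558] rot [-1.800e+02  7.000e-02  2.499e+01] F [-0.4  0.9 -0.3] w 0.0346 
 shift [0.0006 0.0007 0.0433] turn [-0.      0.0012 -0.0002]
```

View pics/g9.png

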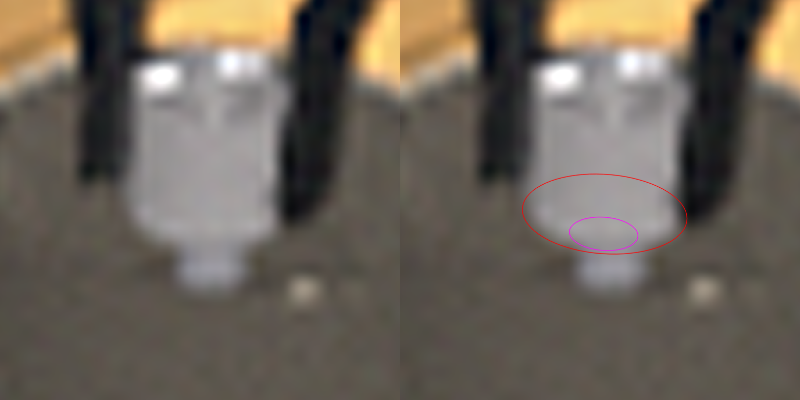

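>>> send_rows:
  steps:
    - [[0, 0, 0.003], [0, 0, 0], 0.03]
    - [[0.0005, 0.0005, 0.006], [0, 0, 0], 0.03]
    - [[0.0005, 0.0005, 0.009], [0, 0, 0], 0.03]
    - [[0.0005, 0.0005, 0.012], [0, 0, 0], 0.03]
    - [[0.0005, 0.0005, 0.015], [0, 0, 0], 0.03]

```text
time_s: 9.27
tool_pos: [0.5583, 0.2652, 0.0412]
tool_rot: [180.0, -0.0, 25.0]
force: [0.1, -0.5, -0.6]
grip_width: 0.0343
```

```bash
python3 - <<'E'
from cell import env
from h import *
s=cam(env,"scene")
plan(env,.558,.2648,.0125,25)
cv2.imwrite("pics/g10.png",crop(s,339.6,191,14,24,0))
E
```

```text
t 9.32 pos [0.5579 0.265  0.0406] rot [1.800e+02 6.000e-02 2.498e+01] F [ 0.1 -0.2 -0.3] w 0.0343 
 shift [0.0001 0.0002 0.0281] turn [ 0.      0.0011 -0.0003]
```

View pics/g10.png

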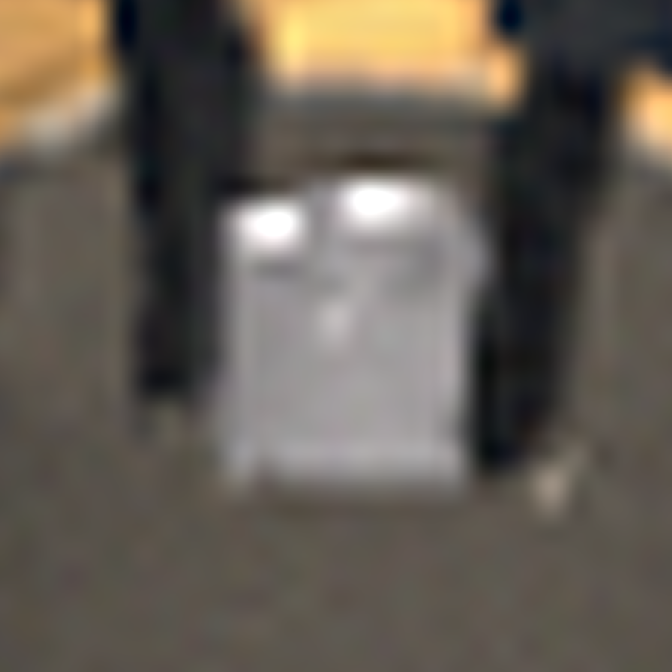

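The ring is now 10 mm below the post's top and the force stays near zero, so it is over the post. I continue to the floor.

>>> send_rows:
  steps:
    - [[0, 0, 0.005], [0, 0, 0], 0.03]
    - [[0, 0, 0.01], [0, 0, 0], 0.03]
    - [[0, 0, 0.015], [0, 0, 0], 0.03]
    - [[0, 0, 0.02], [0, 0, 0], 0.03]
    - [[0, 0, 0.023], [0, 0, 0], 0.03]

```text
time_s: 9.73
tool_pos: [0.5578, 0.265, 0.0175]
tool_rot: [180.0, 0.1, 25.0]
force: [-0.3, -0.1, -0.6]
grip_width: 0.0345
```

>>> send_rows:
  steps:
    - [[0, 0, 0.0015], [0, 0, 0], 0.03]
    - [[0, 0, 0.003], [0, 0, 0], 0.03]
    - [[0, 0, 0.0045], [0, 0, 0], 0.03]
    - [[0, 0, 0.0045], [0, 0, 0], 0.03]
    - [[0, 0, 0.0045], [0, 0, 0], 0.03]

```text
time_s: 10.15
tool_pos: [0.5584, 0.2653, 0.0141]
tool_rot: [180.0, -0.0, 25.0]
force: [0.5, 0.3, -0.9]
grip_width: 0.0344
```

```bash
python3 - <<'E'
from cell import env
from h import *
plan(env,.558,.2648,.0125,25)
E
```

```text
t 10.15 pos [0.5584 0.2653 0.0141] rot [ 1.7999e+02 -1.0000e-02  2.4980e+01] F [ 0.5  0.3 -0.9] w 0.0344 
 shift [-0.0005  0.0003  0.0016] turn [ 0.0001 -0.0001 -0.0003]
```

>>> send_rows:
  steps:
    - [[0, 0, 0.001], [0, 0, 0], 0.03]
    - [[0, 0, 0.002], [0, 0, 0], 0.03]
    - [[0, 0, 0.002], [0, 0, 0], 0.03]
    - [[0, 0, 0.002], [0, 0, 0], 0.03]
    - [[0, 0, 0.002], [0, 0, 0], 0.03]

```text
time_s: 10.57
tool_pos: [0.5585, 0.2653, 0.0123]
tool_rot: [180.0, -0.0, 25.0]
force: [-0.0, 0.1, 2.8]
grip_width: 0.0343
```

>>> send_rows:
  steps:
    - [[0, 0, 0], [0, 0, 0], 0.05]
    - [[0, 0, 0], [0, 0, 0], 0.055]
    - [[0, 0, 0], [0, 0, 0], 0.055]
    - [[0, 0, 0], [0, 0, 0], 0.055]
    - [[0, 0, 0], [0, 0, 0], 0.055]

```text
time_s: 10.98
tool_pos: [0.5582, 0.2652, 0.0119]
tool_rot: [180.0, 0.0, 25.0]
force: [0.8, 0.4, -0.0]
grip_width: 0.0534
```

>>> send_rows:
  steps:
    - [[0, 0, -0.01], [0, 0, 0], 0.055]
    - [[0, 0, -0.025], [0, 0, 0], 0.055]
    - [[0, 0, -0.045], [0, 0, 0], 0.055]
    - [[0, 0, -0.075], [0, 0, 0], 0.055]
    - [[0, 0, -0.11], [0, 0, 0], 0.055]

```text
time_s: 11.4
tool_pos: [0.5574, 0.265, 0.1233]
tool_rot: [-180.0, 0.1, 25.0]
force: [-0.1, -0.7, 0.5]
grip_width: 0.0551
```

```bash
python3 - <<'E'
from cell import env
from h import *
s=cam(env,"scene");t=cam(env,"top")
plan(env,.493,-.0785,.17,-9)
q=[(.558,.2645,.06,.054),(.558,.2645,.035,.018),(.558,.2645,.044,.0075)]
cv2.imwrite("pics/g11.png",np.hstack([crop(s,339.6,197,28,14,0),crop(s,339.6,197,28,14,0,q)]))
E
```

```text
t 11.5 pos [0.5619 0.2682 0.1301] rot [179.98  -0.7   25.  ] F [ 1.5 -0.1 -0.1] w 0.0547 
 shift [-0.2084  0.2851 -0.0424] turn [-0.0032 -0.012   0.5935]
```

View pics/g11.png

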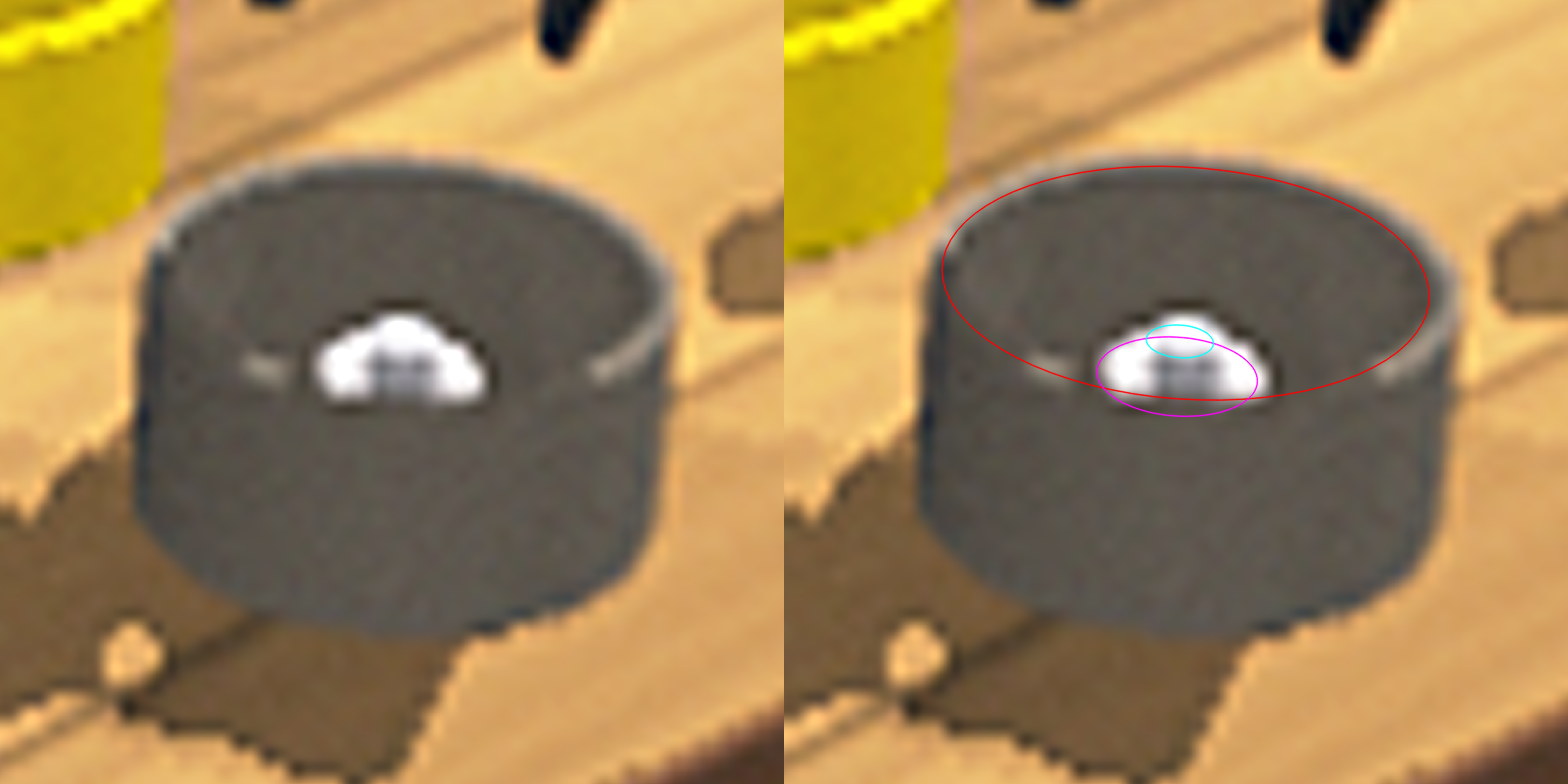

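The ring sits low on the post with the post top showing above it (scene ≈ (340,191)), and the jar is where it was. Contact came at TCP z = 12.3 mm, which matches the floor height. Now to the lids.

>>> send_rows:
  steps:
    - [[-0.015, 0.02, -0.025], [0, 0, 0.05], 0.055]
    - [[-0.04, 0.055, -0.04], [0, 0, 0.11], 0.055]
    - [[-0.062, 0.085, -0.048], [0, 0, 0.18], 0.055]
    - [[-0.084, 0.115, -0.05], [0, 0, 0.24], 0.055]
    - [[-0.106, 0.145, -0.05], [0, 0, 0.3], 0.055]

```text
time_s: 11.92
tool_pos: [0.5237, 0.0877, 0.1742]
tool_rot: [179.9, -0.2, 7.7]
force: [0.7, -1.0, -0.8]
grip_width: 0.0551
```

```bash
python3 -c "
from cell import env
from h import *
plan(env,.493,-.079,.14,-9)"
```

```text
t 11.92 pos [0.5237 0.0877 0.1742] rot [179.95  -0.2    7.65] F [ 0.7 -1.  -0.8] w 0.0551 
 shift [-0.0527  0.1611  0.0341] turn [ 0.0004 -0.0035  0.2906]
```

>>> send_rows:
  steps:
    - [[-0.013, 0.04, 0.003], [0, 0, 0.07], 0.055]
    - [[-0.025, 0.078, 0.008], [0, 0, 0.14], 0.055]
    - [[-0.037, 0.112, 0.018], [0, 0, 0.21], 0.055]
    - [[-0.047, 0.142, 0.028], [0, 0, 0.26], 0.055]
    - [[-0.052, 0.16, 0.034], [0, 0, 0.29], 0.055]

```text
time_s: 12.33
tool_pos: [0.4923, -0.0807, 0.1381]
tool_rot: [179.9, -0.0, -9.2]
force: [-0.1, 0.5, -0.2]
grip_width: 0.055
```

```bash
python3 - <<'E'
from cell import env
from h import *
s=cam(env,"scene");t=cam(env,"top")
plan(env,.493,-.079,.082,-9)
L=(.493,-.079)
q=[(*L,.106,.009),(*L,.078,.02)]
b=proj(s,[[*L,.09]])[0]
cv2.imwrite("pics/l1.png",np.hstack([crop(s,*b,33,6,0),crop(s,*b,33,6,0,q)]))
E
```

```text
t 12.43 pos [ 0.4924 -0.0802  0.1375] rot [ 1.7993e+02  7.0000e-02 -9.1800e+00] F [ 0.5  0.8 -0.1] w 0.0549 
 shift [ 0.0004 -0.0014  0.0555] turn [ 0.0013  0.0012 -0.0032]
```

View pics/l1.png

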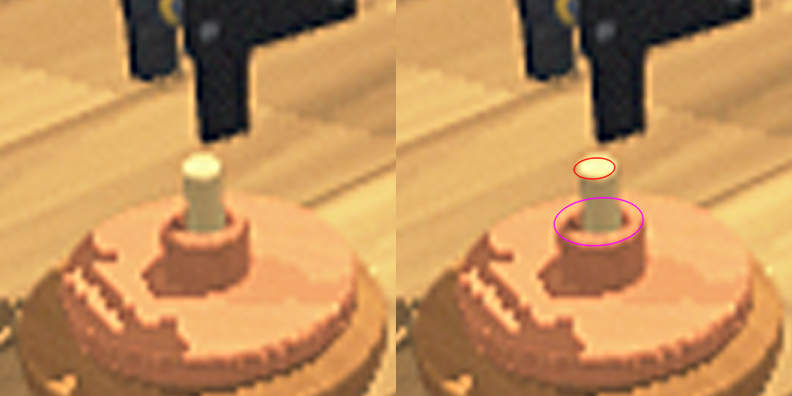

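The stem top at scene (≈235,210) lies between the open fingers. I go down to just above the neck and close, waiting for the fingers.

>>> send_rows:
  steps:
    - [[0, -0.001, 0.01], [0, 0, 0], 0.055]
    - [[0.0005, -0.001, 0.025], [0, 0, 0], 0.055]
    - [[0.0005, -0.001, 0.04], [0, 0, 0], 0.055]
    - [[0.0005, -0.001, 0.05], [0, 0, 0], 0.045]
    - [[0.0005, -0.001, 0.054], [0, 0, 0], 0.03]

```text
time_s: 12.85
tool_pos: [0.4937, -0.0732, 0.0825]
tool_rot: [-179.9, 0.1, -8.6]
force: [-0.8, -0.1, 0.0]
grip_width: 0.0482
```

>>> send_rows:
  steps:
    - [[0, 0, 0], [0, 0, 0], 0.03]
    - [[0, 0, 0], [0, 0, 0], 0.024]
    - [[0, 0, 0], [0, 0, 0], 0.024]
    - [[0, 0, 0], [0, 0, 0], 0.024]
    - [[0, 0, 0], [0, 0, 0], 0.024]

```text
time_s: 13.27
tool_pos: [0.4948, -0.0757, 0.0847]
tool_rot: [180.0, -0.1, -8.8]
force: [0.2, -0.0, -0.2]
grip_width: 0.025
```

```bash
python3 - <<'E'
from cell import env
from h import *
s=cam(env,"scene");t=cam(env,"top")
plan(env,.493,-.079,.082,-9)
L=(.493,-.079)
b=proj(s,[[*L,.09]])[0]
cv2.imwrite("pics/l2.png",np.hstack([crop(s,*b,20,10,0),crop(t,309,227,20,10,0)]))
E
```

```text
t 13.37 pos [ 0.4946 -0.0758  0.0845] rot [ 1.7998e+02 -5.0000e-02 -8.8400e+00] F [ 0.  -0.1  0.6] w 0.0243 
 shift [-0.001   0.0034  0.0025] turn [ 0.0003 -0.0009  0.0029]
```

View pics/l2.png

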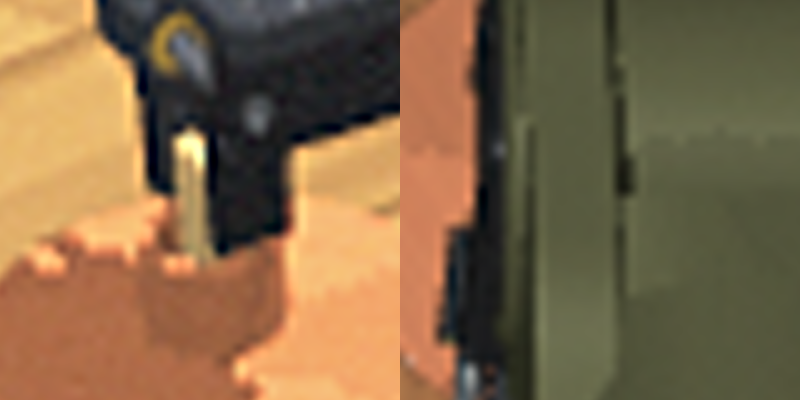

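>>> send_rows:
  steps:
    - [[0, 0.002, 0.001], [0, 0, 0], 0.025]
    - [[-0.001, 0.003, 0.002], [0, 0, 0], 0.025]
    - [[-0.001, 0.003, 0.002], [0, 0, 0], 0.025]
    - [[-0.001, 0.003, 0.002], [0, 0, 0], 0.02]
    - [[-0.001, 0.003, 0.002], [0, 0, 0], 0.012]
  grip_force: 45

```text
time_s: 13.78
tool_pos: [0.4928, -0.0785, 0.082]
tool_rot: [180.0, 0.0, -8.8]
force: [0.0, 0.2, -0.0]
grip_width: 0.0193
```

>>> send_rows:
  steps:
    - [[0, 0, 0], [0, 0, 0], 0.012]
    - [[0, 0, 0], [0, 0, 0], 0.012]
    - [[0, 0, 0], [0, 0, 0], 0.012]
    - [[0, 0, 0], [0, 0, 0], 0.012]
    - [[0, 0, 0], [0, 0, 0], 0.012]

```text
time_s: 14.2
tool_pos: [0.493, -0.0785, 0.082]
tool_rot: [180.0, -0.0, -8.8]
force: [1.2, -0.3, -1.6]
grip_width: 0.0171
```

```bash
python3 - <<'E'
from cell import env
from h import *
plan(env,.493,-.079,.082,-9)
E
```

```text
t 14.2 pos [ 0.493  -0.0785  0.082 ] rot [ 1.80e+02 -2.00e-02 -8.82e+00] F [ 1.2 -0.3 -1.6] w 0.0171 
 shift [0.0001 0.0005 0.    ] turn [ 0.     -0.0004  0.0031]
```

Gripped (17 mm reading on an 18 mm stem). Lift slowly.

>>> send_rows:
  steps:
    - [[0, 0, -0.003], [0, 0, 0], 0.012]
    - [[0, 0, -0.01], [0, 0, 0], 0.012]
    - [[0, 0, -0.02], [0, 0, 0], 0.012]
    - [[0, 0, -0.028], [0, 0, 0], 0.012]
    - [[0, 0, -0.03], [0, 0, 0], 0.012]

```text
time_s: 14.62
tool_pos: [0.4939, -0.0786, 0.1141]
tool_rot: [180.0, -0.2, -8.8]
force: [0.9, -0.3, -4.7]
grip_width: 0.0168
```

>>> send_rows:
  steps:
    - [[0, 0, -0.008], [0, 0, 0], 0.012]
    - [[0, 0, -0.02], [0, 0, 0], 0.012]
    - [[0, 0, -0.035], [0, 0, 0], 0.012]
    - [[0, 0, -0.045], [0, 0, 0], 0.012]
    - [[0, 0, -0.05], [0, 0, 0], 0.012]

```text
time_s: 15.03
tool_pos: [0.4939, -0.0786, 0.1643]
tool_rot: [180.0, -0.2, -8.8]
force: [0.9, 0.3, -4.6]
grip_width: 0.0166
```

```bash
python3 - <<'E'
from cell import env
from h import *
s=cam(env,"scene");t=cam(env,"top")
plan(env,.558,.265,.17,25)
p=env.get_obs()["tool_pos"]; z=p[2]-.082+.034
q=[(p[0],p[1],z,.0675),(p[0],p[1],z+.016,.0675),(p[0],p[1],z-.004,.051)]
b=proj(s,[[p[0],p[1],.12]])[0]
cv2.imwrite("pics/l3.png",np.hstack([crop(s,*b,40,5,0),crop(s,*b,40,5,0,q)]))
E
```

```text
t 15.13 pos [ 0.4936 -0.0786  0.1633] rot [ 1.7997e+02 -1.4000e-01 -8.8300e+00] F [ 0.   0.3 -5. ] w 0.0169 
 shift [ 0.0109 -0.3494 -0.0068] turn [ 0.0012 -0.0022 -0.5904]
```

View pics/l3.png

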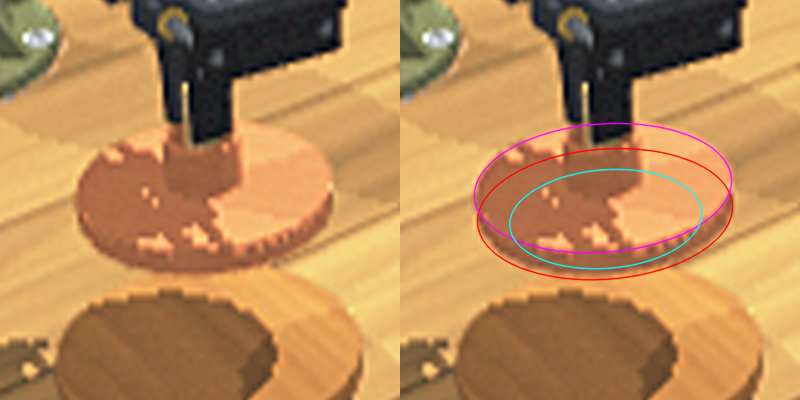

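Both lids hang level from the stem with the turntable bare, and the weight reads about 4.6 N. Carry to the jar.

>>> send_rows:
  steps:
    - [[0, -0.01, -0.002], [0, 0, -0.02], 0.012]
    - [[0.001, -0.03, -0.004], [0, 0, -0.06], 0.012]
    - [[0.002, -0.055, -0.006], [0, 0, -0.11], 0.012]
    - [[0.003, -0.085, -0.007], [0, 0, -0.16], 0.012]
    - [[0.004, -0.115, -0.007], [0, 0, -0.21], 0.012]

```text
time_s: 15.55
tool_pos: [0.5142, 0.038, 0.1689]
tool_rot: [-179.9, 0.0, 3.5]
force: [0.4, 0.6, -4.5]
grip_width: 0.0167
```

```bash
python3 -c "
from cell import env
from h import *
plan(env,.558,.265,.17,25)"
```

```text
t 15.55 pos [0.5142 0.038  0.1689] rot [-1.7994e+02  1.0000e-02  3.5000e+00] F [ 0.4  0.6 -4.5] w 0.0167 
 shift [ 0.0576 -0.224  -0.0009] turn [-0.0011  0.     -0.3753]
```

>>> send_rows:
  steps:
    - [[0.007, -0.03, 0], [0, 0, -0.05], 0.012]
    - [[0.015, -0.06, 0], [0, 0, -0.1], 0.012]
    - [[0.023, -0.09, 0], [0, 0, -0.15], 0.012]
    - [[0.031, -0.12, 0], [0, 0, -0.2], 0.012]
    - [[0.038, -0.148, 0], [0, 0, -0.25], 0.012]

```text
time_s: 15.97
tool_pos: [0.543, 0.189, 0.1687]
tool_rot: [-179.9, 0.0, 17.9]
force: [0.2, -0.6, -5.9]
grip_width: 0.0165
```

```bash
python3 -c "
from cell import env
from h import *
plan(env,.558,.265,.17,25)"
```

```text
t 15.97 pos [0.543  0.189  0.1687] rot [-1.7988e+02  3.0000e-02  1.7920e+01] F [ 0.2 -0.6 -5.9] w 0.0165 
 shift [ 0.0377 -0.0677 -0.0012] turn [-0.0021  0.0004 -0.1236]
```

>>> send_rows:
  steps:
    - [[0.013, -0.024, 0], [0, 0, -0.04], 0.012]
    - [[0.024, -0.043, 0], [0, 0, -0.08], 0.012]
    - [[0.032, -0.057, 0], [0, 0, -0.105], 0.012]
    - [[0.036, -0.065, 0], [0, 0, -0.12], 0.012]
    - [[0.038, -0.068, 0], [0, 0, -0.124], 0.012]

```text
time_s: 16.38
tool_pos: [0.5581, 0.2646, 0.1685]
tool_rot: [-179.8, 0.1, 25.0]
force: [-0.8, -0.2, -5.5]
grip_width: 0.0168
```

>>> send_rows:
  steps:
    - [[0, 0, 0.005], [0, 0, 0], 0.012]
    - [[0, 0, 0.015], [0, 0, 0], 0.012]
    - [[0, 0, 0.025], [0, 0, 0], 0.012]
    - [[0, 0, 0.032], [0, 0, 0], 0.012]
    - [[0, 0, 0.035], [0, 0, 0], 0.012]

```text
time_s: 16.8
tool_pos: [0.559, 0.2588, 0.1317]
tool_rot: [180.0, 0.2, 24.5]
force: [-0.9, 0.1, -5.7]
grip_width: 0.0169
```

```bash
python3 - <<'E'
from cell import env
from h import *
s=cam(env,"scene");s=cam(env,"scene")
plan(env,.558,.265,.102,25)
p=env.get_obs()["tool_pos"]; z=p[2]-.082+.034
q=[(p[0],p[1],z,.0675),(p[0],p[1],z-.004,.051),(.558,.2645,.06,.06),(.558,.2645,.0,.06)]
b=proj(s,[[.558,.265,.08]])[0]
cv2.imwrite("pics/l4.png",np.hstack([crop(s,*b,40,5,0),crop(s,*b,40,5,0,q)]))
E
```

```text
t 16.9 pos [0.5593 0.2596 0.1328] rot [1.7999e+02 1.3000e-01 2.4580e+01] F [-0.6  0.6 -4.8] w 0.0168 
 shift [ 0.0011 -0.0055  0.0308] turn [ 0.0003  0.0022 -0.0074]
```

View pics/l4.png

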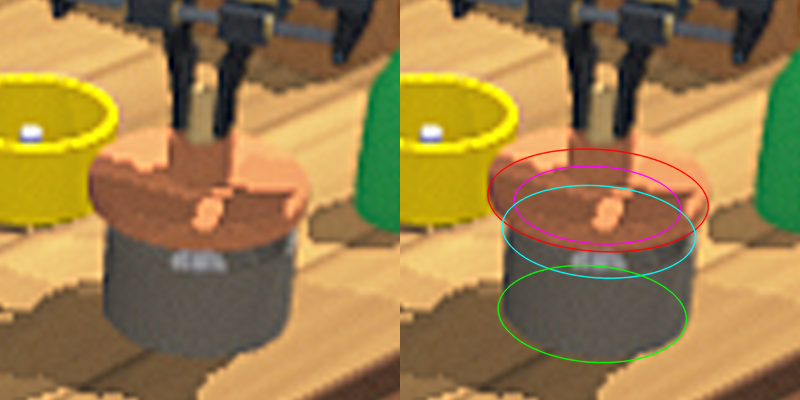

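>>> send_rows:
  steps:
    - [[0.0003, -0.001, 0.002], [0, 0, 0], 0.012]
    - [[0.0005, -0.003, 0.004], [0, 0, -0.003], 0.012]
    - [[0.001, -0.005, 0.008], [0, 0, -0.006], 0.012]
    - [[0.001, -0.0055, 0.012], [0, 0, -0.007], 0.012]
    - [[0.001, -0.0055, 0.013], [0, 0, -0.007], 0.012]

```text
time_s: 17.32
tool_pos: [0.5578, 0.2664, 0.1202]
tool_rot: [-180.0, 0.1, 25.1]
force: [0.1, -0.4, -4.6]
grip_width: 0.0163
```

```bash
python3 - <<'E'
from cell import env
from h import *
s=cam(env,"scene");s=cam(env,"scene")
plan(env,.558,.265,.102,25)
p=env.get_obs()["tool_pos"]; z=p[2]-.082+.034
J=(.558,.265)
q=[(p[0],p[1],z,.0675),(p[0],p[1],z+.016,.0675),(*J,.06,.06),(*J,.0,.06)]
b=proj(s,[[.558,.265,.07]])[0]
cv2.imwrite("pics/l5.png",np.hstack([crop(s,*b,30,13,0)[:, :],crop(s,*b,30,13,0,q)])[:, :] if 0 else cv2.resize(np.hstack([crop(s,*b,30,13,0),crop(s,*b,30,13,0,q)]),(800,400)))
E
```

```text
t 17.42 pos [0.5581 0.2661 0.1205] rot [1.7999e+02 5.0000e-02 2.5050e+01] F [ 0.4  0.2 -4.5] w 0.0172 
 shift [-0.0006  0.0009  0.0185] turn [0.0001 0.0009 0.0009]
```

View pics/l5.png

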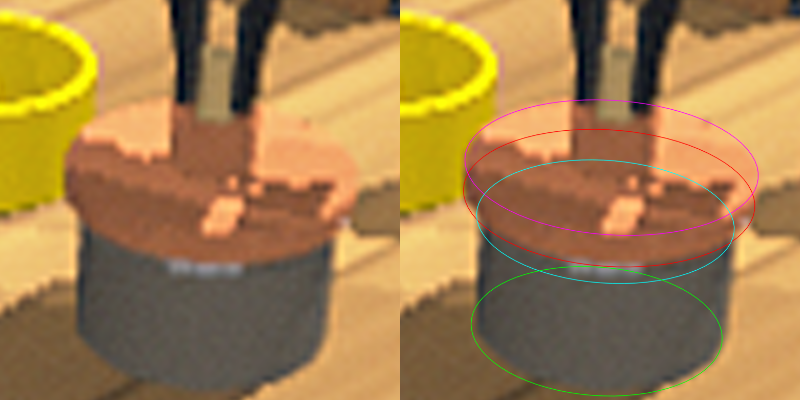

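The stem and jar are in line in the scene picture to about 1 mm (the loose outer lid is off by its own play). I lower gently.

>>> send_rows:
  steps:
    - [[0, 0, 0.002], [0, 0, 0], 0.012]
    - [[0, 0.0005, 0.004], [0, 0, 0], 0.012]
    - [[0, 0.0005, 0.006], [0, 0, 0], 0.012]
    - [[0, 0.0005, 0.008], [0, 0, 0], 0.012]
    - [[0, 0.0005, 0.01], [0, 0, 0], 0.012]

```text
time_s: 17.83
tool_pos: [0.5587, 0.2656, 0.1108]
tool_rot: [180.0, 0.0, 25.0]
force: [-0.1, 0.2, -5.9]
grip_width: 0.0168
```

```bash
python3 -c "
from cell import env
from h import *
plan(env,.558,.265,.102,25)"
```

```text
t 17.83 pos [0.5587 0.2656 0.1108] rot [1.7999e+02 1.0000e-02 2.5030e+01] F [-0.1  0.2 -5.9] w 0.0168 
 shift [-0.0008  0.0003  0.0088] turn [0.0001 0.0001 0.0005]
```

>>> send_rows:
  steps:
    - [[-0.0003, 0, 0.001], [0, 0, 0], 0.012]
    - [[-0.0005, 0, 0.002], [0, 0, 0], 0.012]
    - [[-0.0005, 0, 0.003], [0, 0, 0], 0.012]
    - [[-0.0005, 0, 0.004], [0, 0, 0], 0.012]
    - [[-0.0005, 0, 0.005], [0, 0, 0], 0.012]

```text
time_s: 18.25
tool_pos: [0.5582, 0.2655, 0.106]
tool_rot: [180.0, -0.0, 25.0]
force: [-0.7, -0.5, -5.3]
grip_width: 0.017
```

>>> send_rows:
  steps:
    - [[0, 0, 0.001], [0, 0, 0], 0.012]
    - [[0, 0, 0.002], [0, 0, 0], 0.012]
    - [[0, 0, 0.003], [0, 0, 0], 0.012]
    - [[0, 0, 0.003], [0, 0, 0], 0.012]
    - [[0, 0, 0.003], [0, 0, 0], 0.012]

```text
time_s: 18.67
tool_pos: [0.5581, 0.2655, 0.1029]
tool_rot: [180.0, 0.0, 25.0]
force: [0.0, -1.3, -4.9]
grip_width: 0.017
```

```bash
python3 - <<'E'
from cell import env
from h import *
s=cam(env,"scene")
plan(env,.558,.265,.102,25)
b=proj(s,[[.558,.265,.07]])[0]
cv2.imwrite("pics/l6.png",crop(s,*b,30,13,0)[:600])
E
```

```text
t 18.72 pos [0.5582 0.2655 0.103 ] rot [180.     0.    25.04] F [ 0.5  0.3 -5.2] w 0.0169 
 shift [-0.0004  0.0004  0.001 ] turn [0.     0.     0.0007]
```

View pics/l6.png

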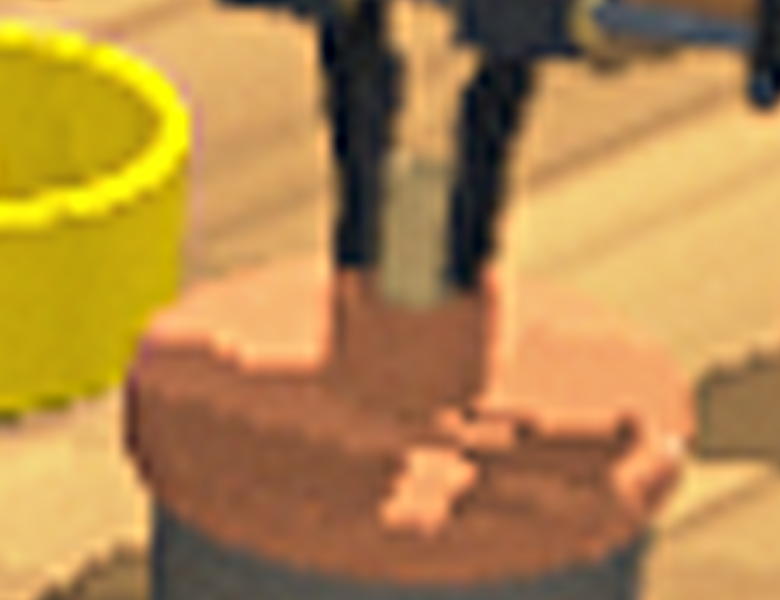

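The plug is in the mouth with no contact force. The last millimetre or two should bring seating contact.

>>> send_rows:
  steps:
    - [[0, 0, 0.0005], [0, 0, 0], 0.012]
    - [[0, 0, 0.001], [0, 0, 0], 0.012]
    - [[0, 0, 0.0015], [0, 0, 0], 0.012]
    - [[0, 0, 0.0018], [0, 0, 0], 0.012]
    - [[0, 0, 0.0018], [0, 0, 0], 0.012]

```text
time_s: 19.13
tool_pos: [0.5583, 0.2656, 0.1021]
tool_rot: [180.0, -0.0, 25.0]
force: [-2.3, -2.2, 2.2]
grip_width: 0.017
```

Contact at exactly the seating height (TCP 0.102). Release.

>>> send_rows:
  steps:
    - [[0, 0, 0], [0, 0, 0], 0.022]
    - [[0, 0, 0], [0, 0, 0], 0.03]
    - [[0, 0, 0], [0, 0, 0], 0.04]
    - [[0, 0, 0], [0, 0, 0], 0.05]
    - [[0, 0, -0.002], [0, 0, 0], 0.06]
  grip_force: 20

```text
time_s: 19.55
tool_pos: [0.5581, 0.2655, 0.1029]
tool_rot: [-180.0, 0.0, 25.0]
force: [-0.4, 1.1, -0.4]
grip_width: 0.041
```

>>> send_rows:
  steps:
    - [[0, 0, -0.003], [0, 0, 0], 0.062]
    - [[0, 0, -0.01], [0, 0, 0], 0.062]
    - [[0, 0, -0.02], [0, 0, 0], 0.062]
    - [[0, 0, -0.03], [0, 0, 0], 0.062]
    - [[0, 0, -0.035], [0, 0, 0], 0.062]

```text
time_s: 19.97
tool_pos: [0.559, 0.2662, 0.1406]
tool_rot: [180.0, -0.2, 25.0]
force: [1.2, -0.7, 0.2]
grip_width: 0.0612
```

```bash
python3 - <<'E'
from cell import env
from h import *
s=cam(env,"scene");s=cam(env,"scene");s=cam(env,"scene")
plan(env,.558,.265,.074,25)
J=(.558,.265)
q=[(*J,.054,.0675),(*J,.098,.02),(*J,.126,.009)]
b=proj(s,[[.558,.265,.08]])[0]
cv2.imwrite("pics/l7.png",cv2.resize(np.hstack([crop(s,*b,30,13,0),crop(s,*b,30,13,0,q)]),(800,400)))
E
```

```text
t 20.12 pos [0.5586 0.2658 0.1392] rot [ 1.7998e+02 -9.0000e-02  2.5040e+01] F [-0.1  0.7  0.7] w 0.062 
 shift [-0.001   0.0004  0.0652] turn [ 0.0004 -0.0016  0.0006]
```

View pics/l7.png

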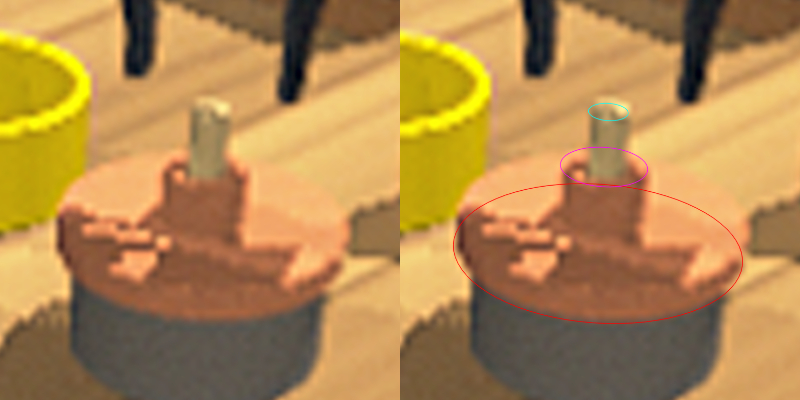

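Both lids sit level on the jar, with the stem at scene (≈341,181) and the neck centred below the open fingers. Next I descend around the neck.

>>> send_rows:
  steps:
    - [[-0.0005, 0, 0.01], [0, 0, 0], 0.062]
    - [[-0.0005, 0, 0.022], [0, 0, 0], 0.062]
    - [[-0.0005, 0, 0.034], [0, 0, 0], 0.062]
    - [[-0.0005, 0, 0.042], [0, 0, 0], 0.062]
    - [[-0.0005, 0, 0.045], [0, 0, 0], 0.062]

```text
time_s: 20.53
tool_pos: [0.5562, 0.2644, 0.0901]
tool_rot: [-180.0, 0.3, 25.0]
force: [-0.6, 0.4, -0.3]
grip_width: 0.0618
```

>>> send_rows:
  steps:
    - [[0, 0, 0.005], [0, 0, 0], 0.062]
    - [[0, 0, 0.01], [0, 0, 0], 0.062]
    - [[0, 0, 0.015], [0, 0, 0], 0.062]
    - [[0, 0, 0.018], [0, 0, 0], 0.06]
    - [[0, 0, 0.019], [0, 0, 0], 0.055]

```text
time_s: 20.95
tool_pos: [0.5575, 0.2652, 0.0737]
tool_rot: [180.0, 0.0, 25.0]
force: [0.5, 0.0, 0.7]
grip_width: 0.0587
```

```bash
python3 - <<'E'
from cell import env
from h import *
s=cam(env,"scene");s=cam(env,"scene")
plan(env,.558,.265,.074,25)
b=proj(s,[[.558,.265,.08]])[0]
cv2.imwrite("pics/l8.png",crop(s,*b,25,16,0)[:600])
E
```

```text
t 21.05 pos [0.5577 0.2653 0.0741] rot [180.     0.    25.04] F [-0.8  0.2 -0.3] w 0.0564 
 shift [0.0001 0.0004 0.0001] turn [0.0001 0.0001 0.0007]
```

View pics/l8.png

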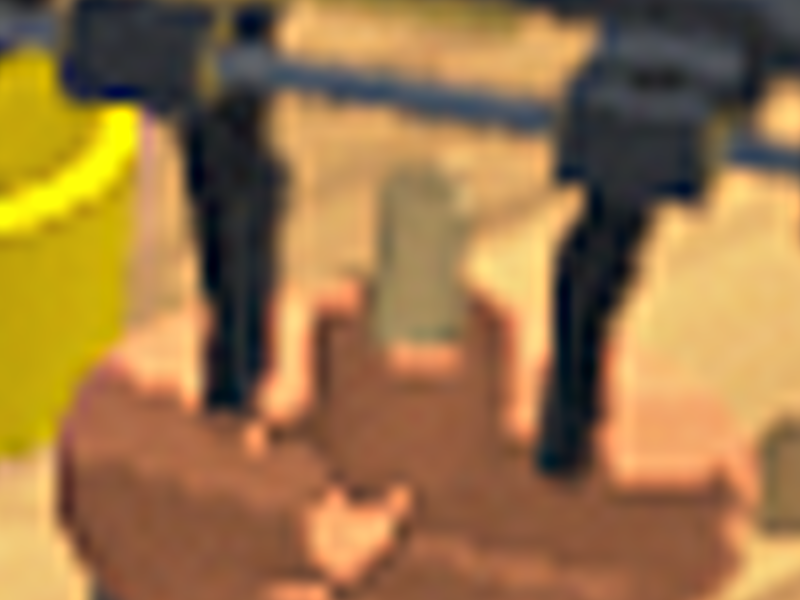

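The fingers straddle the neck just above the plate, and the stem stands free. Close.

>>> send_rows:
  steps:
    - [[0, 0, 0], [0, 0, 0], 0.05]
    - [[0, 0, 0], [0, 0, 0], 0.046]
    - [[0, 0, 0], [0, 0, 0], 0.042]
    - [[0, 0, 0], [0, 0, 0], 0.038]
    - [[0, 0, 0], [0, 0, 0], 0.035]
  grip_force: 20

```text
time_s: 21.47
tool_pos: [0.558, 0.2654, 0.0745]
tool_rot: [180.0, -0.0, 25.0]
force: [0.4, 0.0, 0.4]
grip_width: 0.0397
```

>>> send_rows:
  steps:
    - [[0, 0, 0], [0, 0, 0], 0.034]
    - [[0, 0, 0], [0, 0, 0], 0.034]
    - [[0, 0, 0], [0, 0, 0], 0.034]
    - [[0, 0, 0], [0, 0, 0], 0.034]
    - [[0, 0, 0], [0, 0, 0], 0.034]
  grip_force: 35

```text
time_s: 21.88
tool_pos: [0.558, 0.2654, 0.0745]
tool_rot: [180.0, -0.0, 25.0]
force: [0.5, 0.8, 2.2]
grip_width: 0.0395
```

```bash
python3 -c "
from cell import env
from h import *
plan(env,.558,.265,.074,25)"
```

```text
t 21.88 pos [0.558  0.2654 0.0745] rot [ 1.7999e+02 -3.0000e-02  2.5030e+01] F [0.5 0.8 2.2] w 0.0395 
 shift [-0.0001  0.0003  0.0005] turn [ 0.0002 -0.0006  0.0006]
```

Gripped (39.5 mm). Lift slowly and straight.

>>> send_rows:
  steps:
    - [[0, 0, -0.001], [0, 0, 0], 0.034]
    - [[0, 0, -0.003], [0, 0, 0], 0.034]
    - [[0, 0, -0.006], [0, 0, 0], 0.034]
    - [[0, 0, -0.009], [0, 0, 0], 0.034]
    - [[0, 0, -0.012], [0, 0, 0], 0.034]

```text
time_s: 22.3
tool_pos: [0.5575, 0.2652, 0.0863]
tool_rot: [180.0, 0.0, 25.0]
force: [-0.7, 0.3, -2.4]
grip_width: 0.0393
```

```bash
python3 - <<'E'
from cell import env
from h import *
s=cam(env,"scene")
plan(env,.558,.265,.184,25)
b=proj(s,[[.558,.265,.08]])[0]
cv2.imwrite("pics/l9.png",crop(s,*b,30,13,0)[100:700])
E
```

```text
t 22.35 pos [0.5579 0.2655 0.0871] rot [ 1.7999e+02 -4.0000e-02  2.5050e+01] F [ 0.8  1.1 -2.1] w 0.0391 
 shift [-0.0001  0.0005 -0.0969] turn [ 0.0002 -0.0006  0.0008]
```

View pics/l9.png

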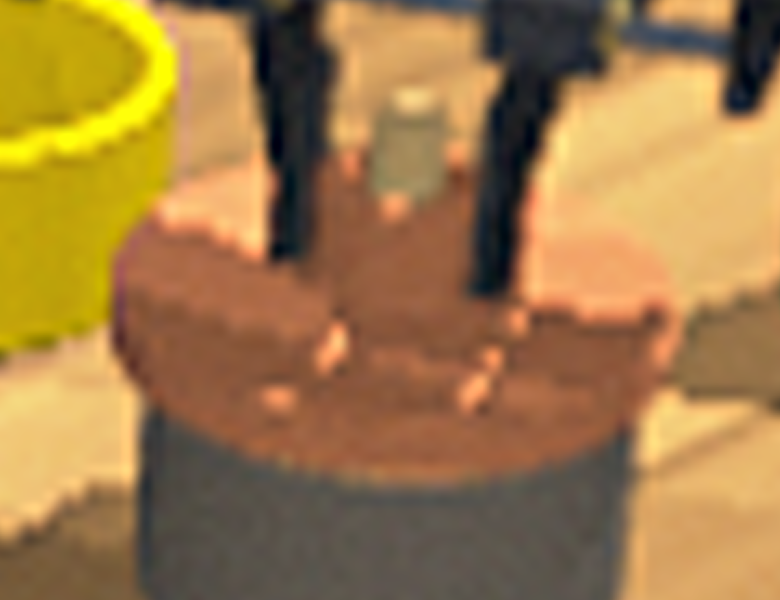

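Only the outer lid rises (2.1 N ≈ 200 g), and the stem comes out less of the neck. Continue.

>>> send_rows:
  steps:
    - [[0, 0, -0.004], [0, 0, 0], 0.034]
    - [[0, 0, -0.009], [0, 0, 0], 0.034]
    - [[0, 0, -0.014], [0, 0, 0], 0.034]
    - [[0, 0, -0.019], [0, 0, 0], 0.034]
    - [[0, 0, -0.024], [0, 0, 0], 0.034]

```text
time_s: 22.77
tool_pos: [0.5578, 0.2654, 0.1109]
tool_rot: [180.0, -0.0, 25.0]
force: [0.6, 0.1, -2.2]
grip_width: 0.0391
```

>>> send_rows:
  steps:
    - [[0, 0, -0.006], [0, 0, 0], 0.034]
    - [[0, 0, -0.012], [0, 0, 0], 0.034]
    - [[0, 0, -0.018], [0, 0, 0], 0.034]
    - [[0, 0, -0.024], [0, 0, 0], 0.034]
    - [[0, 0, -0.03], [0, 0, 0], 0.034]

```text
time_s: 23.18
tool_pos: [0.5577, 0.2653, 0.1409]
tool_rot: [180.0, -0.0, 25.0]
force: [0.3, 0.1, -1.9]
grip_width: 0.0391
```

>>> send_rows:
  steps:
    - [[0, 0, -0.006], [0, 0, 0], 0.034]
    - [[0, 0, -0.012], [0, 0, 0], 0.034]
    - [[0, 0, -0.018], [0, 0, 0], 0.034]
    - [[0, 0, -0.024], [0, 0, 0], 0.034]
    - [[0, 0, -0.03], [0, 0, 0], 0.034]

```text
time_s: 23.6
tool_pos: [0.5577, 0.2653, 0.1708]
tool_rot: [180.0, 0.0, 25.0]
force: [0.4, 0.0, -1.5]
grip_width: 0.0392
```

>>> send_rows:
  steps:
    - [[0, 0, -0.005], [0, 0, 0], 0.034]
    - [[0, 0, -0.009], [0, 0, 0], 0.034]
    - [[0, 0, -0.012], [0, 0, 0], 0.034]
    - [[0, 0, -0.014], [0, 0, 0], 0.034]
    - [[0, 0, -0.015], [0, 0, 0], 0.034]

```text
time_s: 24.02
tool_pos: [0.5577, 0.2653, 0.1854]
tool_rot: [180.0, -0.0, 25.0]
force: [0.7, -0.6, -2.2]
grip_width: 0.0392
```

>>> send_rows:
  steps:
    - [[0, 0, 0], [0, 0, 0], 0.034]
    - [[0, 0, 0], [0, 0, 0], 0.034]
    - [[0, 0, 0], [0, 0, 0], 0.034]
    - [[0, 0, 0], [0, 0, 0], 0.034]
    - [[0, 0, 0], [0, 0, 0], 0.034]

```text
time_s: 24.43
tool_pos: [0.5576, 0.2653, 0.185]
tool_rot: [180.0, 0.0, 25.0]
force: [0.5, -0.9, -2.4]
grip_width: 0.0395
```

```bash
python3 - <<'E'
from cell import env
from h import *
s=cam(env,"scene");t=cam(env,"top")
plan(env,.558,.265,.184,25)
J=(.558,.265); z=env.get_obs()["tool_pos"][2]-.0745+.054
q=[(*J,z,.0675),(*J,.06,.06),(*J,.126,.009),(*J,0,.06)]
b=proj(s,[[.558,.265,.11]])[0]
cv2.imwrite("pics/f1.png",np.hstack([crop(s,*b,40,5,0),crop(s,*b,40,5,0,q)]))
cv2.imwrite("pics/f2.png",s["pixels"][:,:,::-1]); cv2.imwrite("pics/f3.png",t["pixels"][:,:,::-1])
E
```

```text
t 24.53 pos [0.5577 0.2653 0.1851] rot [1.800e+02 1.000e-02 2.504e+01] F [-0.2 -0.1 -2.5] w 0.0393 
 shift [0.0002 0.0004 0.0011] turn [0.0001 0.0002 0.0007]
```

View pics/f1.png

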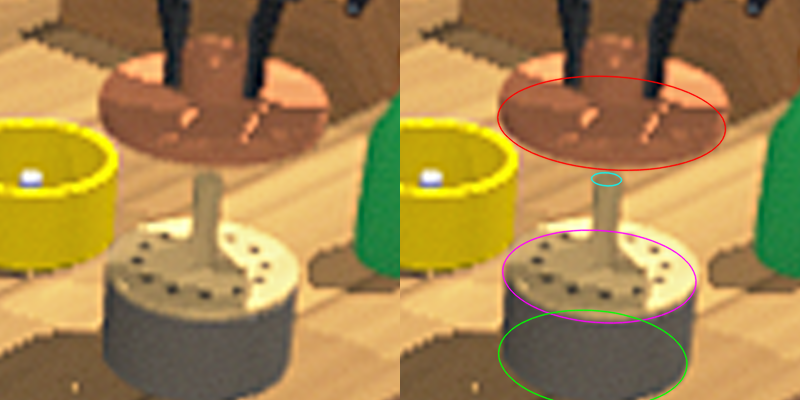

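View pics/f2.png

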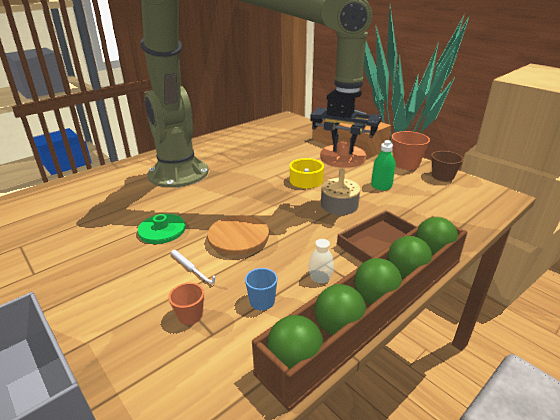

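View pics/f3.png

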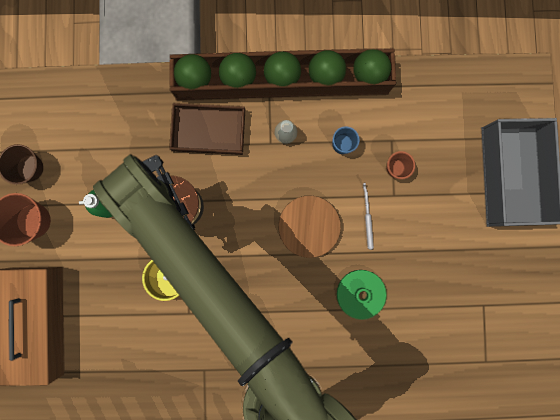

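The inner wooden lid sits flat on the jar (scene (340,193)). The copper lid is level above it (342,157) with its lower edge about 38 mm over the stem top. The bystanders are at the same pixels as at the start. I hand in.

```bash
python3 -c "
from cell import env
o=env.get_obs(); print(o['joint_velocities'].round(2),o['grip_width']); print(env.sign_off())"
```

```text
[ 0.06 -0.06  0.12 -0.16  0.06  0.07 -0.03] 0.03930144395241712
the job is handed in; nothing more can be done
None
```

The job is done in the order asked, and I handed it in at about 24.5 s, well inside the 70 s limit.

**What I did:**
- **Ring:** I slid it down the post until it touched the jar floor at the expected height, with about 3 N of contact, and released it.
- **Nested lids:** I lifted both together by the stem, seated them on the jar (contact came at the computed seating height) and released the stem.
- **Outer lid:** I lifted it by its neck, straight up, and the arm is still holding it above the jar.

**Last checks:**
- The outer lid is level, with its lower edge about 38 mm above the stem top. The load of about 2.2 N fits its weight alone, and the arm is still.
- The inner lid sits flat on the jar. The jar and bystanders in view are where they were at the start; the mister and the yellow jar were partly hidden in the top view but unchanged in the scene view.

**What went wrong or disagreed:**
- The first grasp of the ring missed because I lifted before the fingers had closed. The ring stayed upright in place, and the second grasp held.
- The two cameras disagreed by 2–3 mm, which I handled by comparing positions within one camera.
- The finger opening read about 1 mm less than the ring and stem diameters.

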